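# Dispense the red balls and tip them into the basket

### The arm

A 6-joint arm with a two-finger parallel gripper is mounted at the origin on the work surface. World frame = base frame: x ahead of the robot, y to its left, z up, the work surface at z = 0. Lengths are in mm, angles in degrees, forces in N, time in s.
With the tool pointing down it reaches from about 350 to 850 mm from the base axis. Payload 8.1 kg.
Tool frame: the origin (TCP) lies midway between the tips of the shut fingers; the grasp point (between the pads) lies 19 mm behind it (r.pinch_z is the distance from the TCP to the grasp point, in mm); z points along the fingers, y is the line along which they close (so a half turn about z gives the same grasp; the last joint's range is limited). The gripper opens to 85 mm and grips with 20 to 120 N. Pads are 22 mm wide; open, the fingers measure 114 mm over their backs; the gripper's body (76 mm by 85 mm) begins 54 mm behind the grasp point. The pads swing forward as they close: fully open they stand 13 mm farther back than shut.
Start: joints at [-76.742, 7.471, 85.268, -0, 87.261, -4.893], TCP at [186.937, -570.14, 201.992] pointing down, gripper open.
Joint ranges: [-169.43, 169.43], [-51.17, 129.36], [1.28, 143.12], [-76.62, 256.62], [0, 156.53], [-152.29, 152.29]. Speed limits (degrees/s): [136.94, 136.94, 159.86, 180, 180, 180].

### API

Orientations are given as [roll, pitch, yaw] about the fixed x, y, z axes, in that order (R = Rz(yaw) Ry(pitch) Rx(roll)).
In Python, from bench import r gives the robot as it stands.
- The arm moves only by the shell command python3 -m jog 'ROWS' [OPENING] [FORCE]. ROWS is JSON, one flat list of numbers, 6 for each row, row after row: the shift along the tool's x, y, z in m, then the turn, a rotation vector about the tool's x, y, z in rad. A call has 1 to 8 rows; each row is the pose to reach, as a shift and turn from the pose commanded when the call began, along the tool's axes at that moment; what a row does not reach only later rows make up. A row lasts 1/8 s, in which the tool goes at most 62.5 mm and 10.7 degrees, less where a joint would pass 70% of its speed; a pose out of reach is approached as far as the arm can. A call with a gripper value outside its range is refused whole. OPENING is the opening, from -1 (shut) to 1 (fully open), set as the call begins (- or left out, the last holds). The fingers move at their own pace and stop on an object; FORCE is the grip in N (left out, the last holds). Time passes only in rows, so rows that repeat a pose let the fingers close. It gives the time, the measured TCP pose, the force, the opening and the grip force at its end, in the units of the state.
- r.sense(): the state, without advancing time (a new reading comes with each control period).
- r.snapshot(name): name is "scene" or "top"; returns a dict with "pixels" (400x640x3 uint8, red, green, blue), "range_z" (400x640 float32, mm along the optical axis (not along the pixel's ray), 0 where there is no reading), "K" (3x3 intrinsics, pixels), "k1" (the pictures are not rectified: a ray, as slopes to the right and down, at radius r is drawn at 1 + k1 r^2 times it, then the intrinsics apply), "rvec" (rotation vector, rad) and "tvec" (3), from world to camera coordinates, as OpenCV has them. Camera axes: x right, y down, z forward; pixel columns grow to the right and rows downward; lengths in mm; the calibration is good to about 2 mm. A picture is of the moment at which its call begins.
- r.hand_in(): hands the job in; it is judged then, once.
Trained networks look in a picture, given as the dict that the camera call returned (one of the last four; its "shot" number tells which), for a name from the list of things; names that differ only in an ending like _2 or _b are one class to them, and where a whole thing is asked for, a point or a joint stands for the part that bears it (a point fixed in the world has none). Each returns a list of dicts, best first, with "score" (0 to 1); they miss things now and then, are a little off and sometimes report something else, mostly with a low value. They report only what shows in the picture. A call takes as long as a camera call. They do not tell look-alikes from the thing itself.
- r.look_for(picture, target): "bbox" ([left, top, right, bottom] in pixels, round what is visible of it).
- r.outline_of(picture, target): "region" (400x640 bool, what is visible of it) and "bbox" ([left, top, right, bottom] in pixels, round what is visible of it).
The state is a dict: "time": time; "joint_pos": joint angles; "qd": joint speeds; "joint_efforts": joint torques, N m; "tool_pos": TCP position; "tcp_rot": TCP orientation; "ft_force": force on the tool from outside, world axes, zero at the start; "wrist_torque": the same for the moment, N m; "finger_gap": finger opening in mm; "grip_force": force on a finger pad.
Only numpy, scipy, OpenCV 4.12 (cv2) and the standard library are available. Lean on these libraries where they do the work, as an engineer would, in place of code of your own. Each camera call takes 0.05 s, during which the arm holds its last target. There are 200 camera calls.

### The job

Fetch the five red lid-knob balls for the basket maker: pull the red knob all the way out so that all the balls drop into the bamboo cup below, then push the knob fully home again. Then take the cup out from under the spout, pour the balls from it into the open woven basket without moving the basket, and stand the empty cup upright back on its spot under the red spout. Leave the black-knobbed dispenser, yellow bottle, canister and pliers alone.

Things in the scene. Friction and masses are not known exactly. Their poses are not given: they have to be found in the camera images.
- dispenser_red: Fixed wooden dispenser with the red knob. Origin: on the table under its spout; x level, from the spout back under the chute, z up. Open-topped chute, 46 mm wide (34 inside), 200 mm long, walls 36 mm high, slopes 30 deg from level down to the spout; floor's lower end at x 22, z 150 mm. Four 12 mm posts at x 60 and 125, y +-26 mm, on a foot plate x 50 to 180, y +-42, 12 mm high.
- spout_red (a point): Centre of the open lower end of the red dispenser's downspout, at x 2, y 0, z 125 mm in the dispenser's frame. The spout is an upright wooden tube: x -18 to +26, y -23 to +23, z 125 to 201 mm. Gate guides above it reach y +-28 mm and a small brass detent pivot y 38 mm.
- dispenser_pale: A second dispenser of the same make with a black knob, holding three pale balls; same dimensions and axes. To be left alone.
- spot_red (a point): Centre of the cork-coloured spot on the table under the red dispenser's spout, where the cup belongs (z = 0).
- knob_red (a point): Centre of the red knob of the red dispenser's lift gate: a round drum, dia 34 mm, 36 mm long, on a 12 mm stem. Its z axis is the knob's axis and the pull direction: up, leaning 30 deg from vertical towards the dispenser's -x. With the gate home it is at x -13.4, y 0, z 247 mm in the dispenser's frame.
- gate_red (a joint): Red dispenser's gate slide, m: 0 = home (shut, balls held back), 0.045 = fully out (open). A spring detent holds it at either end: it takes about 6 N to leave one end and snaps over once past half way.
- gate_pale (a joint): The black-knobbed gate slide of the other dispenser, m: 0 = home. It stays home.
- cup: Loose flared bamboo cup, 90 mm high, outside dia 52 mm at the foot and 80 mm at the rim (straight cone), wall 4 mm, floor 6 mm thick with a low pip in the middle, about 0.12 kg. Origin: centre of its underside, z along its axis towards the mouth. It starts upright on the spot under the red spout, its rim 35 mm below the spout's end.
- cup_rim (a point): Centre of the cup's mouth, 90 mm up its axis.
- basket: Loose round woven basket, 85 mm high, outside dia 136 mm at the foot and 164 mm at the rim, wall 5 mm, floor 6 mm thick, about 0.45 kg, open at the top. Origin: centre of its underside, z up.
- bottle: Bystander: yellow plastic bottle, dia 68 mm, 170 mm high, standing. Origin: centre of its underside.
- canister: Bystander: closed bamboo canister, dia 80 mm, 104 mm high, standing between the robot and the dispensers. Origin: centre of its underside.
- pliers: Bystander: red-handled pliers lying flat, 157 mm long, 58 mm wide, 17 mm high. Origin near the middle of the length on the table, x towards the jaws.
- red1_center (a point): Centre of a red lacquered wooden ball, dia 26 mm, 10 g (one of five, lying in a row in the red dispenser's chute at the start).
- red2_center (a point): Centre of a red lacquered wooden ball, dia 26 mm, 10 g (one of five, lying in a row in the red dispenser's chute at the start).
- red3_center (a point): Centre of a red lacquered wooden ball, dia 26 mm, 10 g (one of five, lying in a row in the red dispenser's chute at the start).
- red4_center (a point): Centre of a red lacquered wooden ball, dia 26 mm, 10 g (one of five, lying in a row in the red dispenser's chute at the start).
- red5_center (a point): Centre of a red lacquered wooden ball, dia 26 mm, 10 g (one of five, lying in a row in the red dispenser's chute at the start).
Mind the look-alikes: they are no part of the job. Leave any blue or pink look-alike of the cup alone. Leave any grey or pink look-alike of the basket alone.

How it is judged:
By the outcome, as a careful person would: the job done as asked, in the order asked, and still so for the second after the job is handed in, with the robot touching nothing.
It also fails if it takes over 72 s, if anything falls off the work surface, if the arm or the gripper's body presses on something with over 40 N, if the wrist force passes 120 N, or if a joint passes its speed limit or range.

## Working session

There is one attempt and no reset: what is moved stays moved. The work goes in short steps, Python scripts to look and compute and a shell command to move; the robot and the scene stay as the last step left them, time stands still between calls to the robot, and variables do not carry over. Pictures are saved under pics/ and viewed, at most 10 in all, crops included, and the job is handed in when it is done.

```bash
mkdir -p pics; ls
cat > h.py <<'E'
import numpy as np, cv2, json
from scipy.spatial.transform import Rotation as R
from bench import r
def cam(p):
    Rm=cv2.Rodrigues(np.array(p["rvec"],float))[0]; return Rm,np.array(p["tvec"],float).ravel()
def cloud(p):
    K=np.array(p["K"]);v,u=np.mgrid[0:400,0:640]
    d=np.stack([(u-K[0,2])/K[0,0],(v-K[1,2])/K[1,1]],-1); s=d.copy()
    for _ in range(8): s=d/(1+p["k1"]*(s**2).sum(-1,keepdims=True))
    z=np.array(p["range_z"],float); P=np.concatenate([s,np.ones(s.shape[:2]+(1,))],-1)*z[...,None]
    Rm,t=cam(p); W=(P-t)@Rm; W[z<=0]=np.nan; return W
def proj(p,X):
    Rm,t=cam(p);c=Rm@np.array(X,float)+t;s=c[:2]/c[2];s=s*(1+p["k1"]*(s@s));K=np.array(p["K"]);return s*[K[0,0],K[1,1]]+K[:2,2]
def save(p,n): cv2.imwrite("pics/"+n,p["pixels"][...,::-1])
E
python3 - <<'E'
from h import *
ps={n:r.snapshot(n) for n in("scene","top")}
for n,p in ps.items():
    save(p,n+"0.png");W=cloud(p); np.savez(""+n+"0.npz",W=W,pix=p["pixels"])
    print(n,(-cam(p)[0].T@cam(p)[1]).round())
    for t in("dispenser_red","knob_red","cup","basket","bottle","canister","pliers","spot_red"):
        try:
            for d in r.outline_of(p,t)[:4]:
                m=d["region"];w=W[m];w=w[~np.isnan(w[:,0])]
                print(t,round(d["score"],2),np.round(d["bbox"]),m.sum(),np.median(w,0).round() if len(w) else 0,np.percentile(w,98,axis=0).round() if len(w) else 0,np.percentile(w,2,axis=0).round() if len(w) else 0,p["pixels"][m].mean(0).round())
        except Exception as e: print(t,e)
E
```

```text
pics
scene [1617.  195.  991.]
dispenser_red 0.78 [209. 179. 250. 295.] 2729 [746. -98. 112.] [827. -60. 276.] [ 599. -169.   -0.] [128. 108.  87.]
dispenser_red 0.62 [228. 220. 249. 254.] 301 [655. -94.  64.] [762. -69. 163.] [ 603. -134.    2.] [152. 129.  81.]
knob_red 0.85 [225. 179. 239. 211.] 344 [ 637. -106.  221.] [674. -89. 269.] [ 247. -220.   -1.] [209. 123. 113.]
knob_red 0.75 [354. 257. 405. 278.] 356 [699. 340.  12.] [747. 419.  17.] [675. 281.   1.] [217.  76.  68.]
cup 0.92 [185. 216. 211. 249.] 625 [ 622. -234.   65.] [ 647. -202.   92.] [ 572. -268.    5.] [ 49.  89. 170.]
cup 0.87 [266. 200. 290. 236.] 579 [557.  15.  63.] [577.  46.  92.] [503. -19.   8.] [199. 120. 137.]
cup 0.56 [229. 221. 247. 254.] 276 [ 653. -107.   61.] [694. -69. 147.] [ 603. -134.    5.] [160. 136.  84.]
basket 0.77 [348. 176. 397. 224.] 1671 [399. 331.  49.] [514. 399.  87.] [356. 258.   4.] [187. 134.  72.]
basket 0.61 [425. 209. 483. 264.] 2233 [578. 583.  46.] [685. 653.  87.] [527. 503.   1.] [208. 130. 142.]
basket 0.6 [415. 168. 462. 213.] 1559 [350. 567.  52.] [463. 640.  88.] [305
[... 1649 characters left out ...]
.  89.] [304. 489.  -0.] [151. 148. 142.]
basket 0.65 [395. 167. 415. 190.] 224 [ 623. -105.  260.] [664. -91. 271.] [ 601. -122.  174.] [224.  74.  58.]
basket 0.57 [221. 223. 276. 280.] 2566 [431. 336.  11.] [506. 403.  89.] [356. 253.  -0.] [213. 161.  84.]
bottle 0.6 [452. 229. 487. 252.] 653 [ 469. -321.  114.] [ 502. -303.  175.] [ 438. -358.    5.] [211. 188.  45.]
canister 0.57 [341. 254. 369. 280.] 567 [384.  16. 105.] [419.  48. 111.] [350. -19.  41.] [251. 224. 118.]
pliers 0.84 [219. 150. 272. 175.] 338 [693. 346.  13.] [738. 418.  20.] [671. 281.   4.] [225.  72.  53.]
spot_red 0.77 [370. 104. 413. 189.] 2138 [733. -92. 202.] [821. -60. 277.] [ 610. -139.    2.] [166. 123.  86.]
```

Run:
```python
import cv2,numpy as np
a=cv2.imread("pics/scene0.png")[150:310,150:500];b=cv2.imread("pics/top0.png")[80:300,120:500]
a=cv2.resize(a,None,fx=2.28,fy=1.7);b=cv2.resize(b,(798,320))
cv2.imwrite("pics/both.png",np.vstack([cv2.resize(a,(798,272)),b]))
s=cv2.imread("pics/scene0.png")[165:305,160:300];t=cv2.imread("pics/top0.png")[90:210,310:430]
cv2.imwrite("pics/close.png",np.hstack([cv2.resize(s,(400,400),interpolation=2),cv2.resize(t,(400,400),interpolation=2)]))
```

```text
(no output)
```

View pics/both.png

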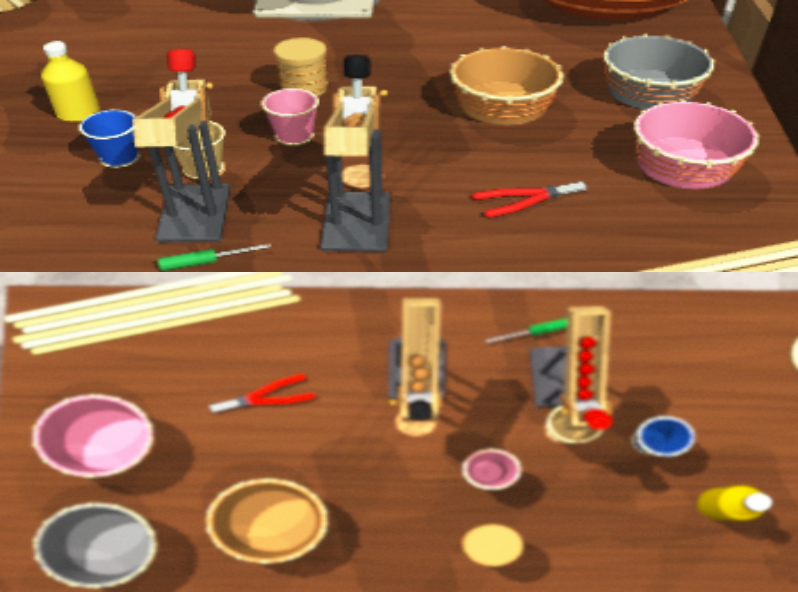

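View pics/close.png

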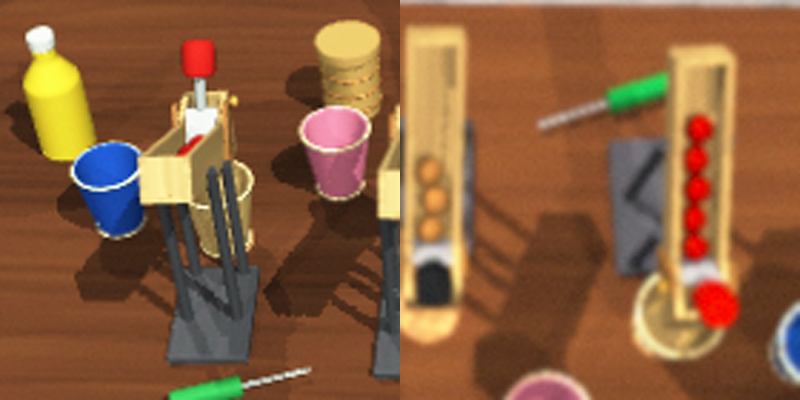

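```bash
cat > fit.py <<'E'
from h import *
from scipy.optimize import least_squares
ws=[];cs=[];ids=[]
for i,n in enumerate(("scene","top")):
    d=np.load(n+"0.npz");ws.append(d["W"].reshape(-1,3));cs.append(d["pix"].reshape(-1,3).astype(float));ids.append(np.full(256000,i))
W=np.vstack(ws);C=np.vstack(cs);I=np.hstack(ids)
def box(a,b): return (W>np.array(a)).all(1)&(W<np.array(b)).all(1)
red=(C[:,0]>150)&(C[:,1]<90)&(C[:,2]<90)
# fixed frame fit: side walls (|y|=23 for outer), wall tops; minAreaRect on chute-above-165
for i in(0,1,2):
    m=box([580,-190,150],[860,-30,300])&~red&((I==i)|(i==2))&~np.isnan(W[:,0])
    P=W[m]; q=P[P[:,2]>200]
    print(i,len(P),cv2.minAreaRect(q[:,:2].astype(np.float32)), q.min(0).round(),q.max(0).round())
    k=W[box([580,-190,225],[700,-50,300])&red&((I==i)|(i==2))]; print("knob",len(k),k.mean(0).round(1),k.min(0).round(),k.max(0).round())
def circ(lo,hi,R0,z):
    for i in(0,1):
        m=box(lo,hi)&(I==i)&(W[:,2]>z-5)&(W[:,2]<z+5);P=W[m][:,:2]
        if len(P)<6: continue
        f=least_squares(lambda c:np.hypot(*(P-c).T)-R0,P.mean(0),loss="soft_l1");print(i,len(P),f.x.round(1),np.abs(f.fun).mean().round(2))
print("basket");circ([330,230,0],[540,430,120],80,83)
print("cup");circ([560,-160,70],[700,-50,100],38,89)
print("blue");circ([560,-290,70],[680,-180,100],38,89)
print("pink");circ([480,-40,70],[600,70,100],38,89)
# full model fit by SDF of boxes: chute walls/floor/spout/plate/posts
def sd(p,c,h):
    q=np.abs(p-c)-h; return np.linalg.norm(np.maximum(q,0),axis=1)+np.minimum(q.max(1),0)
def model(p):
    c,s=np.cos(np.pi/6),np.sin(np.pi/6)
    t=p-np.array([22,0,150]); l=np.stack([t[:,0]*c+t[:,2]*s,t[:,1],-t[:,0]*s+t[:,2]*c],1)
    D=[sd(l,[100,y,18],[100,3,18]) for y in(-20,20)]+[sd(l,[100,0,-3],[100,23,3])]
    D+=[sd(p,[4,0,163],[22,23,38]),sd(p,[115,0,6],[65,42,6])]
    D+=[sd(p,[x,y,80],[6,6,75]) for x in(60,125) for y in(-26,26)]
    return np.min(D,0)
dist=[]
for i in(0,1,2):
    m=box([580,-190,5],[860,-30,300])&~red&((I==i)|(i==2))
    P=W[m]
    P=P[~((P[:,2]<100)&(np.hypot(P[:,0]-625,P[:,1]+100)<60))]
    def res(v):
        a=v[2];x=P-[v[0],v[1],v[3]];return np.abs(model(np.stack([x[:,0]*np.cos(a)+x[:,1]*np.sin(a),-x[:,0]*np.sin(a)+x[:,1]*np.cos(a),x[:,2]],1)))
    b=min((least_squares(res,[630,-100,a,0],loss="soft_l1",f_scale=3,x_scale=[5,5,.05,5]) for a in(-.2,0,.2,.4)),key=lambda f:f.cost)
    v=b.x;print("disp",i,len(P),v[:2].round(1),np.degrees(v[2]).round(2),v[3].round(1),np.median(b.fun).round(2))
    kn=v[:2]+np.array([np.cos(v[2]),np.sin(v[2])])*-13.4;print(" knob ->",kn.round(1))
print(r.sense())
E
python3 fit.py
```

```text
0 1087 ((724.2466430664062, -99.59483337402344), (217.84588623046875, 67.05622100830078), 0.2709624767303467) [ 615. -133.  200.] [833. -66. 283.]
knob 138 [ 630.5 -103.5  255.6] [ 614. -119.  237.] [642. -89. 270.]
1 1318 ((715.7683715820312, -100.35224914550781), (232.7809295654297, 65.51604461669922), 0.11746877431869507) [ 599. -133.  200.] [832. -68. 285.]
knob 151 [ 617.3 -105.4  262.2] [ 599. -124.  238.] [636. -90. 276.]
2 2405 ((716.262451171875, -99.63258361816406), (233.81443786621094, 67.05622100830078), 0.2709624171257019) [ 599. -133.  200.] [833. -66. 285.]
knob 289 [ 623.6 -104.5  259.1] [ 599. -124.  237.] [642. -89. 276.]
basket
0 307 [435.2 328.1] 2.66
1 420 [432.  326.9] 2.28
cup
0 65 [ 638.1 -106. ] 6.63
1 61 [ 634.2 -108.2] 1.58
blue
0 115 [ 610.4 -233.6] 1.98
1 131 [ 607.4 -235.6] 1.51
pink
0 127 [540.4  14.2] 1.89
1 122 [538.   12.4] 1.57
disp 0 2487 [ 634.4 -103.6] 2.36 0.5 1.57
 knob -> [ 621.  -104.2]
disp 1 2185 [ 638.2 -105.8] 2.87 9.4 2.38
 knob -> [ 624.8 -106.4]
disp 2 4672 [ 634.8 -104.5] 2.49 1.8 1.93
 knob -> [ 621.4 -105. ]
{'time': 0.9, 'joint_pos': array([-7.67406914e+01,  7.46918948e+00,  8.52675899e+01, -8.94481796e-05,
        8.72591321e+01, -4.89208056e+00]), 'qd': array([ 0.01712152,  0.09852822,  0.01743648, -0.0038576 ,  0.08226634,
        0.05099655]), 'joint_efforts': array([ 1.27103660e-03, -5.69300008e+01, -5.00868881e+01, -8.00126003e-06,
        9.78670578e-04, -1.11808397e-06]), 'tool_pos': array([ 186.95332177, -570.15597761,  202.01486357]), 'tcp_rot': array([1.79995934e+02, 4.37690314e-04, 1.81513934e+01]), 'ft_force': array([ 0.167541  , -0.14034309,  0.03717989]), 'wrist_torque': array([-0.01969077,  0.00243626, -0.02090358]), 'grip_force': 0.0, 'finger_gap': 85.9194187362074}
```

Candidates: the cup is the bamboo one at scene (238,237), not blue (198,232) or pink (278,218). The basket is the tan one at (372,200), not grey (438,190) or pink (455,237). The knob is the red one at (232,187), not the black knob or the red plier handles (380,267). The crop shows the bamboo cup under the red spout.

```bash
cat >> h.py <<'E'
O=np.array([635,-104.5,0.]);YAW=2.5
def D(x,y,z): return O+R.from_euler('z',YAW,degrees=True).apply([x,y,z])
def ori(az,tilt,flip=0):
    "tool z: horizontal azimuth az, tilt deg up from straight down; closing axis horizontal"
    a,t=np.radians([az,tilt]);z=np.array([np.sin(t)*np.cos(a),np.sin(t)*np.sin(a),-np.cos(t)]);y=np.array([np.sin(a),-np.cos(a),0])*(-1 if flip else 1)
    return R.from_matrix(np.stack([np.cross(y,z),y,z],1))
def log():
    s=r.sense(); open("log.jsonl","a").write(json.dumps([list(s["joint_pos"]),list(s["tool_pos"]),list(s["tcp_rot"])])+"\n"); return s
def goal(g,Rt,pz=None):
    "row (m, rad) to put grasp point at g with orientation Rt"
    s=log();Rc=R.from_euler('xyz',s["tcp_rot"],degrees=True);pz=r.pinch_z if pz is None else pz
    t=np.array(g)+Rt.apply([0,0,pz]);d=Rc.inv().apply(t-s["tool_pos"])/1000;w=(Rc.inv()*Rt).as_rotvec()
    print("t",round(s["time"],2),"J",s["joint_pos"].round(1),"tcp",s["tool_pos"].round(1),s["tcp_rot"].round(1),"F",s["ft_force"].round(1),"gap",round(s["finger_gap"],1))
    print("row",np.r_[d,w].round(4).tolist(),"dist",round(np.linalg.norm(d)*1000),"deg",round(np.degrees(np.linalg.norm(w))))
E
python3 -c "
from h import *
goal(D(-13.4-47,0,247+81.4),ori(2.5,30))"
```

```text
t 0.9 J [-76.7   7.5  85.3  -0.   87.3  -4.9] tcp [ 187.  -570.2  202. ] [180.    0.   18.2] F [ 0.2 -0.1  0. ] gap 85.9
row [0.5217, -0.3167, -0.1102, -0.0714, 0.5203, 0.2669] dist 620 deg 34
```

```bash
python3 -m jog '[0.2,-0.13,-0.10,0,0,0.1, 0.522,-0.317,-0.11,-0.071,0.52,0.267, 0.522,-0.317,-0.11,-0.071,0.52,0.267, 0.522,-0.317,-0.11,-0.071,0.52,0.267, 0.522,-0.317,-0.11,-0.071,0.52,0.267, 0.522,-0.317,-0.11,-0.071,0.52,0.267, 0.522,-0.317,-0.11,-0.071,0.52,0.267, 0.522,-0.317,-0.11,-0.071,0.52,0.267]' 1 60; python3 -c "
from h import *
goal(D(-13.4-47,0,247+81.4),ori(2.5,30))"
```

```text
time: 1.9
tool_pos: [506.2, -196.4, 294.2]
tcp_rot: [180.0, -30.1, 2.5]
ft_force: [1.5, -1.4, -0.0]
finger_gap: 85.5
grip_force: 0.0
t 1.9 J [-41.5 -30.9 114.5  21.1  74.8  44.4] tcp [ 506.2 -196.4  294.2] [180.  -30.1   2.5] F [ 1.5 -1.4 -0. ] gap 85.5
row [0.0796, -0.0862, 0.0252, 0.0009, -0.001, -0.0004] dist 120 deg 0
```

```bash
python3 -m jog '[0.08,-0.086,0.025,0,0,0,0.08,-0.086,0.025,0,0,0,0.08,-0.086,0.025,0,0,0]' ; python3 -c "
from h import *
goal(D(-13.4-2,0,247+3.5),ori(2.5,30))
p=r.snapshot('top');W=cloud(p);save(p,'t1.png');p2=r.snapshot('scene');save(p2,'s1.png')
a=p2['pixels'][150:270,180:300];b=p['pixels'][120:240,330:450]
cv2.imwrite('pics/pre.png',cv2.resize(np.hstack([a,b]),(800,400))[...,::-1])"
```

```text
time: 2.28
tool_pos: [585.2, -103.7, 312.9]
tcp_rot: [-180.0, -30.1, 2.9]
ft_force: [-1.1, -0.7, -0.1]
finger_gap: 85.5
grip_force: 0.0
t 2.27 J [-23.6 -25.  108.5  13.8  69.6  61.7] tcp [ 585.2 -103.7  312.9] [-180.   -30.1    2.9] F [-1.1 -0.7 -0.1] gap 85.5
row [-0.0016, 0.0033, 0.0898, -0.0039, -0.0013, 0.006] dist 90 deg 0
```

View pics/pre.png

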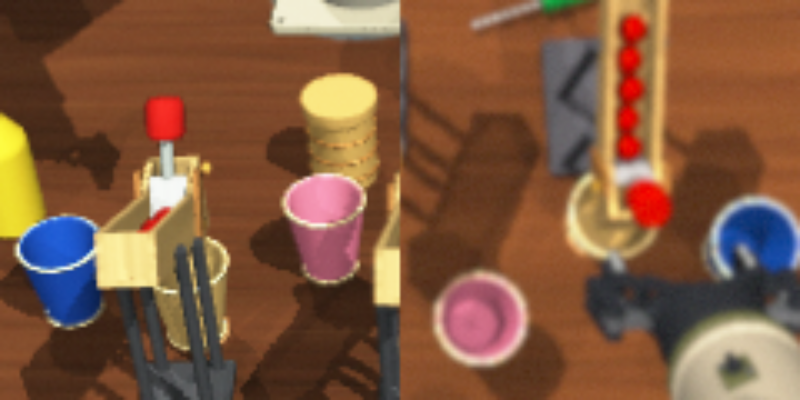

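```bash
python3 -c "
from h import *
p=r.snapshot('top');p2=r.snapshot('scene');s=r.sense()
for x in([585,-104+42,313],[585,-104-42,313],[621,-105,260]): print(proj(p,x).round(),proj(p2,x).round())
print(s['time'],s['tool_pos'],s['qd'].round(2),p.keys())
cv2.imwrite('pics/pre2.png',cv2.resize(np.hstack([p2['pixels'][100:300,100:300],p['pixels'][100:300,300:500]]),(800,400))[...,::-1])"
```

```text
[391. 191.] [244. 160.]
[424. 191.] [215. 159.]
[404. 180.] [229. 182.]
2.475 [ 582.66440785 -109.29901198  311.12466989] [-1.28 -0.33  0.27 -0.03 -0.13  0.25] dict_keys(['pixels', 'range_z', 'K', 'k1', 'rvec', 'tvec', 'shot'])
```

View pics/pre2.png

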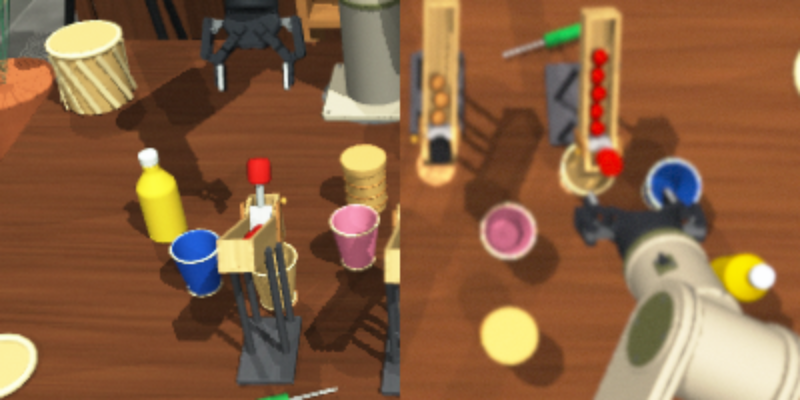

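```bash
python3 -c "
from h import *
s=r.sense();print(s['time'],s['tool_pos'])
Rc=R.from_euler('xyz',s['tcp_rot'],degrees=True)
for n in('top','scene'):
    p=r.snapshot(n);W=cloud(p).reshape(-1,3)
    L=Rc.inv().apply(W-s['tool_pos']);m=(np.abs(L[:,1])<75)&(np.abs(L[:,0])<45)&(L[:,2]>-120)&(L[:,2]<20);L=L[m]
    for a in range(-120,20,10):
        q=L[(L[:,2]>=a)&(L[:,2]<a+10)]
        if len(q): print(n,a,len(q),q[:,0].min().round(),q[:,0].max().round(),q[:,1].min().round(),q[:,1].max().round(),np.median(q[:,1]).round())
s=r.sense();print(s['time'],s['tool_pos'],s['tcp_rot'])
"
```

```text
2.475 [ 582.66440785 -109.29901198  311.12466989]
top -120 87 -11.0 20.0 -72.0 72.0 -34.0
top -110 84 -13.0 19.0 -73.0 73.0 -34.0
top -100 122 -12.0 14.0 -74.0 73.0 45.0
top -90 24 -4.0 14.0 -58.0 74.0 43.0
top -80 18 4.0 12.0 -56.0 55.0 -43.0
top -70 24 2.0 12.0 -56.0 57.0 -0.0
top -60 26 -4.0 13.0 -56.0 55.0 -0.0
top -50 9 -7.0 11.0 -49.0 48.0 44.0
scene -120 135 -19.0 21.0 -72.0 72.0 3.0
scene -110 145 -17.0 22.0 -73.0 73.0 -0.0
scene -100 98 -13.0 18.0 -74.0 73.0 33.0
scene -90 66 -13.0 17.0 -73.0 71.0 -45.0
scene -80 38 -8.0 15.0 -56.0 55.0 42.0
scene -70 46 -12.0 15.0 -56.0 56.0 -43.0
scene -60 36 -11.0 16.0 -56.0 55.0 0.0
scene -50 22 -6.0 14.0 -50.0 52.0 44.0
2.575 [ 582.60450907 -109.94137605  311.27693427] [-179.97202291  -29.95327356    2.33976291]
```

```bash
python3 -c "
from h import *
s=r.sense();print(r.pinch_z)
Rc=R.from_euler('xyz',s['tcp_rot'],degrees=True)
p=r.snapshot('scene');q=r.snapshot('top')
for z in(-45,-30,-13,0): print(z,[proj(c,s['tool_pos']+Rc.apply([0,y,z])).round(1).tolist() for c in(p,q) for y in(-45,45)])
a=cv2.resize(p['pixels'][120:170,195:260],(520,400),interpolation=2);cv2.imwrite('pics/tip.png',a[...,::-1])
"
```

```text
18.700000000000003
-45 [[242.2, 143.6], [211.2, 144.2], [395.6, 199.8], [432.2, 198.6]]
-30 [[242.4, 148.8], [211.4, 149.4], [394.4, 197.3], [430.7, 196.1]]
-13 [[242.6, 154.7], [211.7, 155.3], [393.2, 194.6], [429.0, 193.4]]
0 [[242.8, 159.3], [211.9, 159.8], [392.3, 192.5], [427.7, 191.4]]
```

View pics/tip.png

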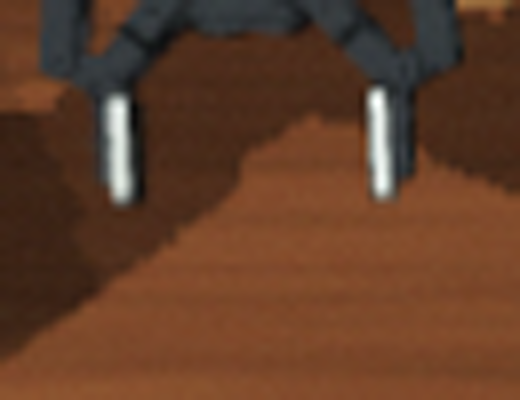

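```bash
python3 -m jog '[0,0,0,0,0,0,0,0,0,0,0,0,0,0,0,0,0,0,0,0,0,0,0,0,0,0,0,0,0,0,0,0,0,0,0,0]' -1
cat > tips.py <<'E'
from h import *
s=r.sense();print(s['time'],s['tool_pos'],s['finger_gap'])
Rc=R.from_euler('xyz',s['tcp_rot'],degrees=True)
for n in('scene','top'):
    p=r.snapshot(n);W=cloud(p).reshape(-1,3)
    L=Rc.inv().apply(W-s['tool_pos']);m=(np.abs(L[:,1])<75)&(np.abs(L[:,0])<30)&(L[:,2]>-70)&(L[:,2]<10);L=L[m]
    for a in range(-70,10,5):
        q=L[(L[:,2]>=a)&(L[:,2]<a+5)]
        if len(q): print(n,a,len(q),q.min(0).round(),q.max(0).round())
E
python3 tips.py
```

```text
time: 3.42
tool_pos: [583.3, -108.2, 311.6]
tcp_rot: [-180.0, -30.0, 2.5]
ft_force: [-0.0, 0.6, -0.1]
finger_gap: -0.0
grip_force: 0.0
3.425 [ 583.32787066 -108.20686037  311.58629989] -0.005817456634252644
scene -70 14 [ -3. -17. -70.] [ 17.  16. -67.]
scene -65 19 [  5. -14. -65.] [ 18.  13. -62.]
scene -60 21 [ -7. -14. -59.] [ 16.  13. -56.]
scene -55 21 [-10. -13. -54.] [ 15.  13. -50.]
scene -50 15 [-10. -13. -50.] [ 13.  14. -45.]
scene -45 19 [ -5. -13. -45.] [ 15.  14. -41.]
scene -40 18 [ -8. -12. -40.] [ 17.  13. -36.]
scene -35 7 [ -5.  -7. -34.] [ 16.   6. -31.]
top -70 7 [  7. -13. -70.] [ 13.   5. -65.]
top -65 5 [  7. -12. -64.] [ 11.  10. -61.]
top -60 9 [  5. -13. -60.] [ 12.  13. -55.]
top -55 12 [  2. -12. -55.] [ 12.  12. -51.]
top -50 9 [  6. -14. -50.] [ 12.  11. -46.]
top -45 15 [ -3. -13. -45.] [ 12.  14. -40.]
top -40 8 [  6.  -9. -40.] [ 13.  13. -35.]
top -35 2 [ 10.  -3. -34.] [ 11.  -1. -32.]
top -30 1 [  6.  -5. -29.] [  6.  -5. -29.]
```

```bash
python3 -c "
from h import *
for n in('scene','top'):
    W=np.load(n+'0.npz')['W'].reshape(-1,3);t=np.array([187,-570.2,202]);Rc=R.from_euler('xyz',[180,0,18.15],degrees=True)
    L=Rc.inv().apply(W-t);m=(np.abs(L[:,1])<75)&(np.abs(L[:,0])<45)&(L[:,2]>-140)&(L[:,2]<60);L=L[m];print(n,len(L))
    for a in range(-140,60,10):
        q=L[(L[:,2]>=a)&(L[:,2]<a+10)]
        if len(q): print(n,a,len(q),q.min(0).round(),q.max(0).round())
"; python3 -m jog '[0,0,0,0,0,0,0,0,0,0,0,0,0,0,0,0,0,0,0,0,0,0,0,0,0,0,0,0,0,0]' 1; python3 -c "
from h import *
goal(D(-13.4-2,0,247+3.5),ori(2.5,30))"
```

```text
scene 512
scene -140 108 [  -5.  -68. -140.] [  28.   68. -130.]
scene -130 75 [ -11.  -72. -130.] [  28.   68. -120.]
scene -120 68 [  -8.  -72. -120.] [  28.   68. -110.]
scene -110 90 [ -15.  -74. -110.] [  21.   71. -100.]
scene -100 60 [-11. -74. -99.] [ 22.  73. -91.]
scene -90 33 [ -0. -72. -90.] [ 18.  71. -80.]
scene -80 27 [-12. -57. -80.] [ 17.  54. -70.]
scene -70 22 [ -8. -58. -70.] [ 18.  53. -60.]
scene -60 19 [-12. -57. -60.] [ 17.  53. -50.]
scene -50 10 [ -8. -55. -49.] [ 16.  47. -42.]
top 457
top -140 75 [  -8.  -72. -140.] [  21.   68. -130.]
top -130 71 [ -10.  -73. -130.] [  20.   71. -120.]
top -120 68 [ -16.  -74. -120.] [  18.   71. -110.]
top -110 81 [ -11.  -75. -110.] [  18.   73. -100.]
top -100 68 [ -10.  -74. -100.] [ 15.  70. -90.]
top -90 16 [  6. -56. -90.] [ 15.  65. -82.]
top -80 13 [  8. -57. -79.] [ 13.  46. -71.]
top -70 26 [  1. -57. -70.] [ 13.  50. -60.]
top -60 22 [ -3. -56. -60.] [ 13.  49. -50.]
top -50 17 [ -6. -50. -50.] [ 11.  47. -40.]
time: 4.15
tool_pos: [583.3, -108.3, 311.6]
tcp_rot: [-180.0, -30.0, 2.5]
ft_force: [-0.3, -0.2, 0.5]
finger_gap: 85.3
grip_force: 0.0
t 4.15 J [-24.1 -25.  108.6  13.8  69.7  61.6] tcp [ 583.3 -108.3  311.6] [-180.   -30.     2.5] F [-0.3 -0.2  0.5] gap 85.3
row [0.001, -0.0015, 0.0899, -0.0004, 0.0003, -0.0002] dist 90 deg 0
```

The picture and depth show the real fingertips sitting about 29 mm behind the reported TCP along the tool axis, in both tool orientations. I'll use 48 mm as the grasp offset.

```bash
python3 -m jog '[0.001,-0.0015,0.05,0,0,0,0.001,-0.0015,0.08,0,0,0,0.001,-0.0015,0.1,0,0,0,0.001,-0.0015,0.115,0,0,0,0.001,-0.0015,0.115,0,0,0,0.001,-0.0015,0.115,0,0,0]';python3 -m jog '[0,0,0,0,0,0,0,0,0,0,0,0,0,0,0,0,0,0,0,0,0,0,0,0,0,0,0,0,0,0]' -1 70; python3 -c "
from h import *
goal(D(-13.4,0,247),ori(2.5,30),48)
p=r.snapshot('scene');cv2.imwrite('pics/grip.png',cv2.resize(p['pixels'][150:250,180:290],(660,600))[...,::-1])"
```

```text
time: 4.9
tool_pos: [641.8, -104.4, 213.6]
tcp_rot: [180.0, -30.0, 2.5]
ft_force: [0.1, -0.7, 0.4]
finger_gap: 85.1
grip_force: 0.0
time: 5.52
tool_pos: [641.5, -105.7, 213.7]
tcp_rot: [179.9, -30.0, 2.5]
ft_force: [-7.6, -4.5, 5.5]
finger_gap: 31.7
grip_force: 68.7
t 5.53 J [-20.7 -13.7 110.   13.6  56.5  62. ] tcp [ 641.5 -105.7  213.7] [179.9 -30.    2.5] F [-7.6 -4.5  5.5] gap 31.7
row [-0.0005, -0.0015, 0.0092, 0.002, -0.0003, -0.0001] dist 9 deg 0
```

View pics/grip.png

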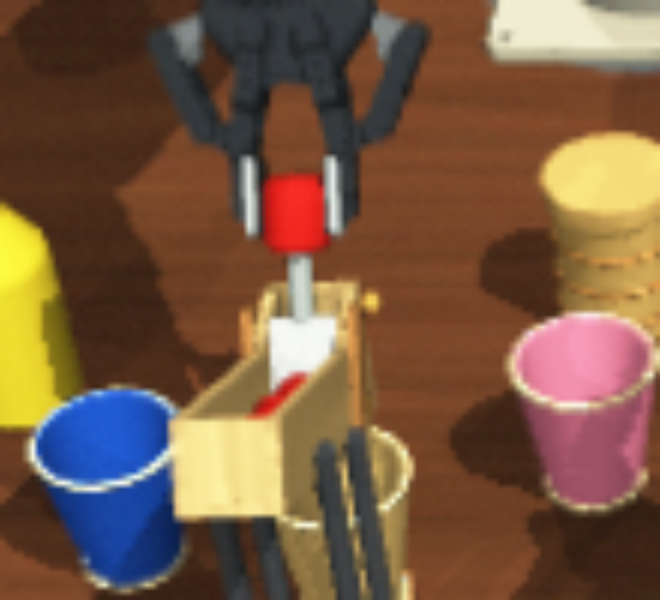

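The pads hold the drum at about (229,187), gap 31.7 mm. Next is the pull.

```bash
python3 -m jog '[0,0,-0.012,0,0,0,0,0,-0.024,0,0,0,0,0,-0.036,0,0,0,0,0,-0.046,0,0,0,0,0,-0.047,0,0,0,0,0,-0.047,0,0,0,0,0,-0.047,0,0,0,0,0,-0.047,0,0,0]'; python3 -c "
from h import *
log();p=r.snapshot('scene');q=r.snapshot('top');cv2.imwrite('pics/pull.png',np.hstack([cv2.resize(p['pixels'][150:250,180:290],(440,400)),cv2.resize(q['pixels'][100:210,340:440],(360,400))])[...,::-1])"
```

```text
time: 6.58
tool_pos: [618.7, -107.0, 252.8]
tcp_rot: [179.9, -30.1, 2.4]
ft_force: [12.4, -7.5, -9.4]
finger_gap: 31.6
grip_force: 83.6
```

View pics/pull.png

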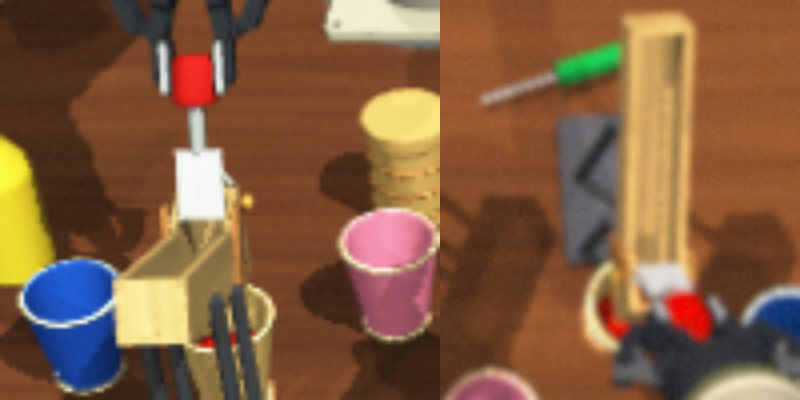

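The gate is fully out (TCP moved 45 mm), the chute is empty and red shows in the cup. Now I'll push it home.

```bash
python3 -m jog '[0,0,0.012,0,0,0,0,0,0.024,0,0,0,0,0,0.036,0,0,0,0,0,0.047,0,0,0,0,0,0.05,0,0,0,0,0,0.05,0,0,0,0,0,0.05,0,0,0]'; python3 -m jog '[0,0,-0.002,0,0,0,0,0,-0.002,0,0,0,0,0,-0.002,0,0,0]' 1;  python3 -m jog '[0,0,-0.05,0,0,0,0,0,-0.11,0,0,0,0,0,-0.11,0,0,0,0,0,-0.11,0,0,0]'
python3 - <<'E'
from h import *
log()
ks=[]
for n in('scene','top'):
    p=r.snapshot(n);W=cloud(p).reshape(-1,3);c=p['pixels'].reshape(-1,3).astype(float)
    m=(c[:,0]>150)&(c[:,1]<90)&(c[:,2]<90)&(np.abs(W-[621,-105,260])<60).all(1);k=W[m];print(n,len(k),k.mean(0).round(1),k.min(0).round(),k.max(0).round())
for l in open('log.jsonl'): a=json.loads(l);print(np.round(a[0],2).tolist(),np.round(a[1],1).tolist(),np.round(a[2],2).tolist())
E
```

```text
time: 7.55
tool_pos: [641.8, -105.7, 213.5]
tcp_rot: [179.8, -30.0, 2.6]
ft_force: [-42.0, -2.5, 30.8]
finger_gap: 31.4
grip_force: 90.2
time: 7.92
tool_pos: [641.9, -104.0, 211.2]
tcp_rot: [-180.0, -30.0, 2.5]
ft_force: [-0.2, -0.3, 0.3]
finger_gap: 83.2
grip_force: 0.0
time: 8.43
tool_pos: [587.1, -106.6, 306.8]
tcp_rot: [-180.0, -30.0, 2.5]
ft_force: [0.9, 0.1, -0.0]
finger_gap: 85.0
grip_force: 0.0
scene 137 [ 630.5 -103.5  255.8] [ 614. -119.  237.] [642. -89. 271.]
top 147 [ 617.9 -105.1  262.4] [ 600. -121.  235.] [638. -91. 273.]
[-76.74, 7.47, 85.27, -0.0, 87.26, -4.89] [187.0, -570.2, 202.0] [180.0, 0.0, 18.15]
[-41.45, -30.93, 114.52, 21.07, 74.79, 44.42] [506.2, -196.4, 294.2] [179.96, -30.06, 2.47]
[-23.63, -24.95, 108.48, 13.84, 69.65, 61.74] [585.2, -103.7, 312.9] [-179.97, -30.07, 2.89]
[-24.13, -25.03, 108.63, 13.84, 69.68, 61.65] [583.3, -108.3, 311.6] [-179.97, -29.98, 2.49]
[-20.73, -13.71, 109.99, 13.57, 56.46, 62.03] [641.5, -105.7, 213.7] [179.89, -30.02, 2.49]
[-21.94, -18.66, 109.93, 13.48, 61.58, 62.07] [618.7, -107.0, 252.8] [179.89, -30.05, 2.44]
[-23.69, -24.49, 108.74, 13.69, 68.94, 61.93] [587.1, -106.6, 306.8] [-179.98, -29.99, 2.49]
```

```bash
cat > kin.py <<'E'
from h import *
from scipy.optimize import least_squares
A=[json.loads(l) for l in open('log.jsonl')]
Rz=lambda a:R.from_euler('z',a,degrees=True);Ry=lambda a:R.from_euler('y',a,degrees=True)
def parts(q,s4,s6,c6):
    q1=Rz(q[0]);Rt=q1*Ry(q[1]+q[2])*Rz(s4*q[3])*Ry(q[4])*Rz(s6*q[5]+c6)
    f=(q1*Ry(q[1]+q[2]))
    return np.stack([q1.apply([1,0,0]),[0,0,1],(q1*Ry(q[1])).apply([0,0,1]),f.apply([0,0,1]),f.apply([1,0,0]),Rt.apply([0,0,1])],1),Rt
best=None
for s4 in(1,-1):
    for s6 in(1,-1):
        for c6 in(0,90,180,270):
            e=np.mean([(parts(q,s4,s6,c6)[1].inv()*R.from_euler('xyz',o,degrees=True)).magnitude() for q,p,o in A])
            if best is None or e<best[0]: best=(e,s4,s6,c6)
S=best[1:]
M=np.vstack([parts(q,*S)[0] for q,p,o in A]);y=np.hstack([p for q,p,o in A])
th=np.linalg.lstsq(M,y,rcond=1e-6)[0]
LO=np.array([-169.43,-51.17,1.28,-76.62,0,-152.29]);HI=np.array([169.43,129.36,143.12,256.62,156.53,152.29])
def fk(q):
    P,Rt=parts(q,*S);return P@th,Rt
def ik(g,Rt,pz,q0):
    t=np.array(g)+Rt.apply([0,0,pz])
    def f(q):
        p,o=fk(q);return np.r_[(p-t)/10,(o.inv()*Rt).as_rotvec()*10]
    s=least_squares(f,np.clip(q0,LO+.5,HI-.5),bounds=(LO,HI));return s.x,np.abs(s.fun).max()
if __name__=="__main__":
    print(best,th.round(1),np.abs(M@th-y).max().round(2))
    c=D(2,0,60);q0s=[[-20,0,110,13,60,62],[-20,20,110,90,60,62],[-20,20,110,170,40,-62],[-10,20,110,170,40,62],[-20,20,110,-60,60,0]]
    for az in range(-90,91,15):
        for tilt in(55,65,75):
            for fl in(0,1):
                b=min((ik(c,ori(az,tilt,fl),50,q) for q in q0s),key=lambda v:v[1])
                if b[1]<.05: print(az,tilt,fl,b[0].round())
E
python3 kin.py
```

```text
(np.float64(5.907575083141298e-16), 1, 1, 90) [-55.4 510.1 555.3 589.2 260.8 583.6] 50.97
-90 55 0 [  28.   46.   74.  -47.   92. -140.]
-90 55 1 [ 28.  46.  74. -47.  92.  40.]
-90 65 0 [  31.   55.   69.  -52.   99. -136.]
-90 65 1 [ 31.  55.  69. -52.  99.  44.]
-90 75 0 [  33.   63.   63.  -57.  105. -134.]
-90 75 1 [ 33.  63.  63. -57. 105.  46.]
-75 55 0 [  31.   41.   87.  -53.   80. -140.]
-75 55 1 [ 31.  41.  87. -53.  80.  40.]
-75 65 0 [  35.   49.   83.  -58.   87. -134.]
-75 65 1 [ 35.  49.  83. -58.  87.  46.]
-75 75 0 [  38.   58.   78.  -63.   94. -130.]
-75 75 1 [ 38.  58.  78. -63.  94.  50.]
-60 55 0 [  33.   35.  100.  -62.   68. -140.]
-60 55 1 [ 33.  35. 100. -62.  68.  40.]
-60 65 0 [  39.   44.   96.  -67.   76. -130.]
-60 65 1 [ 39.  44.  96. -67.  76.  50.]
-60 75 0 [  42.   55.   91.  -72.   84. -123.]
-60 75 1 [ 42.  55.  91. -72.  84.  57.]
-45 55 1 [ 32.  30. 111. -75.  56.  43.]
-30 65 0 [  32.   41.  120.  252.   57. -110.]
-30 65 1 [ 32.  41. 120. 252.  57.  70.]
-30 75 0 [ 39.  56. 115. 252.  72. -99.]
-30 75 1 [ 39.  56. 115. 252.  72.  81.]
-15 55 
[... 1218 characters left out ...]
 84.  51.  83. -40.]
60 55 1 [-49.  42.  84.  51.  83. 140.]
60 65 0 [-53.  50.  80.  57.  90. -45.]
60 65 1 [-53.  50.  80.  57.  90. 135.]
60 75 0 [-55.  59.  74.  61.  97. -49.]
60 75 1 [-55.  59.  74.  61.  97. 131.]
75 55 0 [-45.  48.  71.  45.  94. -41.]
75 55 1 [-45.  48.  71.  45.  94. 139.]
75 65 0 [-48.  56.  66.  51. 101. -44.]
75 65 1 [-48.  56.  66.  51. 101. 136.]
75 75 0 [-50.  65.  60.  56. 108. -45.]
75 75 1 [-50.  65.  60.  56. 108. 135.]
90 55 0 [-40.  54.  59.  40. 105. -43.]
90 55 1 [-40.  54.  59.  40. 105. 137.]
90 65 0 [-43.  63.  52.  46. 113. -43.]
90 65 1 [-43.  63.  52.  46. 113. 137.]
90 75 0 [-44.  71.  44.  53. 120. -42.]
90 75 1 [-44.  71.  44.  53. 120. 138.]
```

```bash
cat > k2.py <<'E'
from kin import *
def cols(q,o):
    q1=Rz(q[0]);u=q1*Ry(q[1]);f=q1*Ry(q[1]+q[2]);T=R.from_euler('xyz',o,degrees=True);w=f*Rz(q[3])
    return {'X1':q1.apply([1,0,0]),'Y1':q1.apply([0,1,0]),'h':np.array([0,0,1.]),'L1':u.apply([0,0,1]),'L1x':u.apply([1,0,0]),'L2':f.apply([0,0,1]),'L2x':f.apply([1,0,0]),'w_x':w.apply([1,0,0]),'wy':w.apply([0,1,0]),'Tx':T.apply([1,0,0]),'Ty':T.apply([0,1,0]),'Tz':T.apply([0,0,1])}
y=np.hstack([p for q,p,o in A])
C=[cols(q,o) for q,p,o in A]
for ks in (['X1','h','L1','L2','L2x','Tz'],['h','L1','L2','Tz'],['X1','h','L1','L2','Tz'],['h','L1','L2','L2x','Tz'],['X1','Y1','h','L1','L2','L2x','Tz'],['X1','h','L1','L2','L2x','Tz','w_x'],['h','L1','L2','Tz','w_x','wy'],['X1','h','L1','L1x','L2','L2x','Tz'],['X1','Y1','h','L1','L2','Tz','Tx','Ty']):
    M=np.vstack([np.stack([c[k] for k in ks],1) for c in C]);t=np.linalg.lstsq(M,y,rcond=1e-9)[0];print(dict(zip(ks,t.round(1))),(M@t-y).reshape(-1,3).round(1).tolist() if len(ks)<7 else np.abs(M@t-y).max())
E
python3 k2.py
```

```text
{'X1': np.float64(-55.4), 'h': np.float64(510.1), 'L1': np.float64(555.3), 'L2': np.float64(589.2), 'L2x': np.float64(260.8), 'Tz': np.float64(583.6)} [[-51.0, -6.9, -13.5], [-9.0, 27.3, -6.2], [4.8, -11.6, 3.0], [4.0, -11.3, 2.6], [-3.6, -13.8, 6.9], [-1.8, -12.6, 4.5], [3.6, -11.8, 2.7]]
{'h': np.float64(322.8), 'L1': np.float64(462.3), 'L2': np.float64(521.1), 'Tz': np.float64(565.0)} [[-53.8, 5.0, -10.7], [-13.5, 22.7, -5.7], [-6.8, -11.1, -1.2], [-7.2, -10.9, -1.3], [22.9, -27.7, 12.0], [10.0, -21.5, 7.3], [-5.7, -12.2, -0.5]]
{'X1': np.float64(-36.3), 'h': np.float64(321.3), 'L1': np.float64(463.5), 'L2': np.float64(557.2), 'Tz': np.float64(566.0)} [[-53.8, 5.0, -13.8], [-13.7, 23.4, -3.0], [-7.1, -10.7, 1.6], [-7.4, -10.5, 1.4], [22.8, -27.4, 6.8], [10.1, -21.2, 5.3], [-5.9, -11.8, 1.8]]
{'h': np.float64(506.1), 'L1': np.float64(550.5), 'L2': np.float64(533.6), 'L2x': np.float64(252.2), 'Tz': np.float64(581.4)} [[-51.0, -6.6, -8.9], [-8.8, 26.2, -10.1], [4.8, -12.1, -1.2], [4.0, -11.8, -1.5], [-2.6, -14.6, 14.8], [-1.5, -13.2, 7.6], [3.6, -12.3, -0.8]]
{'X1': np.float64(-0.0),
[... 353 characters left out ...]
087828912403
{'h': np.float64(285.5), 'L1': np.float64(347.3), 'L2': np.float64(556.0), 'Tz': np.float64(372.0), 'w_x': np.float64(40.0), 'wy': np.float64(47.7)} [[-3.2, -1.6, -10.7], [0.9, -0.7, 9.3], [-1.9, 0.6, 1.0], [-1.8, 0.6, 1.1], [1.3, -0.2, -1.2], [0.2, -0.1, -0.4], [-1.6, 0.5, 0.8]]
{'X1': np.float64(-87.3), 'h': np.float64(508.3), 'L1': np.float64(559.1), 'L1x': np.float64(-45.0), 'L2': np.float64(663.5), 'L2x': np.float64(247.5), 'Tz': np.float64(587.4)} 51.26078619137954
{'X1': np.float64(0.1), 'Y1': np.float64(59.3), 'h': np.float64(292.4), 'L1': np.float64(336.5), 'L2': np.float64(546.6), 'Tz': np.float64(395.9), 'Tx': np.float64(-8.2), 'Ty': np.float64(6.0)} 4.165057997493591
```

```bash
python3 - <<'E'
s=open('kin.py').read()
a=s.index("M=np.vstack");b=s.index("LO=")
s=s[:a]+"th=np.array([51.2,318.1,369.1,553.4,61.6,394.1])\n"+s[b:]
s=s.replace("q1.apply([1,0,0]),[0,0,1]","q1.apply([0,1,0]),[0,0,1]")
a=s.index("if __name__")
s=s[:a]+'''
SEEDS=[[a,b,c,d,e,f] for a in(-50,-10,30) for b,c in((0,120),(40,100)) for d,e in((0,50),(60,60),(120,60),(180,50),(-50,60),(240,60)) for f in(-60,60)]
def iks(g,Rt,pz,seeds=SEEDS):
    out=[]
    for q in seeds:
        x,e=ik(g,Rt,pz,q)
        if e<.03 and not any(np.abs(x-o).max()<3 for o in out): out.append(x)
    return out
if __name__=="__main__":
    print([np.abs(fk(q)[0]-p).max().round(1) for q,p,o in A])
    for az in range(-90,91,30):
        for tilt in(50,65,80):
            for fl in(0,1):
                for q in iks(D(2,0,60),ori(az,tilt,fl),50): print(az,tilt,fl,q.round())
'''
open('kin.py','w').write(s)
E
time timeout 500 python3 kin.py
```

```text
[np.float64(0.0), np.float64(0.0), np.float64(0.0), np.float64(0.0), np.float64(0.0), np.float64(0.0), np.float64(0.0)]
-90 50 0 [  10.   35.   86.  -51.   77. -150.]
-90 50 1 [ 10.  35.  86. -51.  77.  30.]
-90 65 0 [  14.   44.   82.  -62.   86. -142.]
-90 65 1 [ 14.  44.  82. -62.  86.  38.]
-90 80 0 [  16.   55.   76.  -72.   95. -137.]
-90 80 1 [ 16.  55.  76. -72.  95.  43.]
-60 50 1 [  8.  19. 109. -65.  52.  21.]
-30 65 0 [   0.   12.  130.  232.   35. -122.]
-30 65 1 [  0.  12. 130. 232.  35.  58.]
-30 80 0 [   2.   27.  128.  218.   59. -105.]
-30 80 1 [  2.  27. 128. 218.  59.  75.]
0 50 0 [-23.   1. 130.  84.  18.  -9.]
0 65 0 [-26.   8. 135. 134.  34. -61.]
0 65 1 [-26.   8. 135. 134.  34. 119.]
0 80 0 [-29.  25. 133. 147.  60. -78.]
0 80 1 [-29.  25. 133. 147.  60. 102.]
30 50 0 [-36.  12. 117.  67.  50. -22.]
30 65 0 [-42.  21. 118.  86.  60. -44.]
30 65 1 [-42.  21. 118.  86.  60. 136.]
30 80 0 [-45.  34. 115.  97.  74. -59.]
30 80 1 [-45.  34. 115.  97.  74. 121.]
60 50 0 [-38.  29.  95.  52.  74. -32.]
60 50 1 [-38.  29.  95.  52.  74. 148.]
60 65 0 [-43.  38.  93.  63.  83. -41.]
60 65 1 [-43.  38.  93.  63.  83. 139.]
60 80 0 [-45.  48.  88.  72.  93. -48.]
60 80 1 [-45.  48.  88.  72.  93. 132.]
90 50 0 [-34.  45.  70.  40.  96. -41.]
90 50 1 [-34.  45.  70.  40.  96. 139.]
90 65 0 [-37.  56.  63.  49. 106. -43.]
90 65 1 [-37.  56.  63.  49. 106. 137.]
90 80 0 [-39.  66.  56.  58. 115. -43.]
90 80 1 [-39.  66.  56.  58. 115. 137.]
real	2m35.925s
user	2m36.249s
sys	0m0.222s
```

```bash
cat > plan.py <<'E'
from kin import *
def run(seq,q,n=6):
    prev=None
    for name,g,Rt,pz in seq:
        g=np.array(g,float)
        if prev is None:
            x,e=ik(g,Rt,pz,q);q=x;print(name,q.round(),'err',round(e,2));prev=(g,Rt);continue
        w=(prev[1].inv()*Rt).as_rotvec();mx=0;bad=0
        for k in range(1,n+1):
            x,e=ik(prev[0]+(g-prev[0])*k/n,prev[1]*R.from_rotvec(w*k/n),pz,q);mx=max(mx,np.abs(x-q).max());bad=max(bad,e);q=x
        print(name,q.round(),'err',round(bad,2),'maxstep',mx.round(),'deg',np.degrees(np.linalg.norm(w)).round(),'dist',np.linalg.norm(g-prev[0]).round());prev=(g,Rt)
    return q
if __name__=="__main__":
    P=50
    s=r.sense();R0=R.from_euler('xyz',s['tcp_rot'],degrees=True);g0=s['tool_pos']-R0.apply([0,0,P])
    seq=[('now',g0,R0,P),
     ('high',D(-130,-10,150),ori(10,30),P),
     ('front',D(-85,-8,55),ori(10,35),P),
     ('mid',D(-40,-4,56),ori(10,55),P),
     ('grasp',D(2,0,57),ori(10,72),P),
     ('lift',D(2,0,63),ori(10,72),P),
     ('out1',D(-50,-5,66),ori(28,72),P),
     ('out2',D(-100,-10,80),ori(45,72),P),
     ('up',D(-100,-10,220),ori(55,72),P),
     ('swing',[470,200,250],ori(80,72),P),
     ('bask',[433,290,240],ori(95,72),P)]
    q=run(seq,s['joint_pos'])
    B=seq[-1][2]
    for a in(60,120,150,-60,-90): run([('b',seq[-1][1],B,P),('pour%d'%a,[433,327,200],B*R.from_euler('z',a,degrees=True),P)],q)
E
time python3 plan.py
```

```text
now [-24. -24. 109.  14.  69.  62.] err 0.0
high [-32. -24. 130.  24.  54.  37.] err 0.0 maxstep 5.0 deg 7.0 dist 206.0
front [-31.  -8. 130.  39.  36.  22.] err 0.0 maxstep 4.0 deg 5.0 dist 105.0
mid [-35.   0. 134.  90.  35. -30.] err 0.0 maxstep 9.0 deg 20.0 dist 45.0
grasp [-35.  18. 131. 121.  52. -62.] err 0.0 maxstep 7.0 deg 17.0 dist 42.0
lift [-35.  17. 131. 121.  52. -61.] err 0.0 maxstep 0.0 deg 0.0 dist 6.0
out1 [-49.  21. 125.  90.  68. -53.] err 0.0 maxstep 6.0 deg 18.0 dist 52.0
out2 [-55.  25. 115.  71.  83. -51.] err 0.0 maxstep 4.0 deg 17.0 dist 52.0
up [-54.  13. 109.  65.  95. -37.] err 0.0 maxstep 3.0 deg 10.0 dist 140.0
swing [-23.  -3. 123.  68.  92. -33.] err 0.0 maxstep 6.0 deg 25.0 dist 327.0
bask [-11.   3. 118.  66.  93. -35.] err 0.0 maxstep 2.0 deg 15.0 dist 98.0
b [-11.   3. 118.  66.  93. -35.] err 0.0
pour60 [ -6.   8. 119.  69.  88.  22.] err 0.0 maxstep 9.0 deg 60.0 dist 54.0
b [-11.   3. 118.  66.  93. -35.] err 0.0
pour120 [ -6.   8. 119.  69.  88.  82.] err 0.0 maxstep 19.0 deg 120.0 dist 54.0
b [-11.   3. 118.  66.  93. -35.] err 0.0
pour150 [ -6.   8. 119.  69.  88. 112.] err 0.0 maxstep 24.0 deg 150.0 dist 54.0
b [-11.   3. 118.  66.  93. -35.] err 0.0
pour-60 [ -6.   8. 119.  69.  88. -98.] err 0.0 maxstep 11.0 deg 60.0 dist 54.0
b [-11.   3. 118.  66.  93. -35.] err 0.0
pour-90 [  -6.    8.  119.   69.   88. -128.] err 0.0 maxstep 16.0 deg 90.0 dist 54.0
real	0m3.807s
user	0m3.886s
sys	0m0.298s
```

```bash
cat > g.py <<'E'
from h import *
import sys
P=50
W={'high':(D(-130,-10,150),ori(10,30)),'front':(D(-85,-8,55),ori(10,35)),'mid':(D(-40,-4,56),ori(10,55)),'grasp':(D(2,0,57),ori(10,72)),'lift':(D(2,0,63),ori(10,72)),
'out1':(D(-50,-5,66),ori(28,72)),'out2':(D(-100,-10,80),ori(45,72)),'up':(D(-100,-10,220),ori(55,72)),'swing':([470,200,250],ori(80,72)),'bask':([433,290,240],ori(95,72))}
for k in sys.argv[1:]: print(k);goal(*W[k],P)
E
python3 g.py high
```

```text
high
t 8.53 J [-23.7 -24.4 108.8  13.7  68.9  61.9] tcp [ 586.7 -106.3  304.8] [-179.9  -29.8    2.5] F [ 0.8 -0.1 -0.6] gap 84.9
row [-0.1479, 0.0074, 0.1436, 0.0637, 0.0028, -0.1141] dist 206 deg 7
```

```bash
python3 -m jog '[-0.148,0.007,0.144,0.064,0.003,-0.114,-0.148,0.007,0.144,0.064,0.003,-0.114,-0.148,0.007,0.144,0.064,0.003,-0.114,-0.148,0.007,0.144,0.064,0.003,-0.114,-0.148,0.007,0.144,0.064,0.003,-0.114,-0.148,0.007,0.144,0.064,0.003,-0.114]'; python3 g.py front
```

```text
time: 9.28
tool_pos: [533.5, -116.9, 111.7]
tcp_rot: [179.7, -30.4, 10.1]
ft_force: [-0.1, -0.6, 0.7]
finger_gap: 85.5
grip_force: 0.0
front
t 9.28 J [-32.  -24.6 129.5  24.5  54.   37.1] tcp [ 533.5 -116.9  111.7] [179.7 -30.4  10.1] F [-0.1 -0.6  0.7] gap 85.5
row [-0.0101, 0.0018, 0.1073, 0.0034, 0.0811, 0.002] dist 108 deg 5
```

```bash
python3 -m jog '[-0.01,0.002,0.107,0.003,0.081,0.002,-0.01,0.002,0.107,0.003,0.081,0.002,-0.01,0.002,0.107,0.003,0.081,0.002,-0.01,0.002,0.107,0.003,0.081,0.002,-0.01,0.002,0.107,0.003,0.081,0.002]'; python3 g.py mid; python3 -c "
from h import *
p=r.snapshot('scene');q=r.snapshot('top')
for c in(p,q): print([proj(c,D(2,y,90)).round().tolist() for y in(-40,40)],[proj(c,D(x,0,90)).round().tolist() for x in(-38,42)])
cv2.imwrite('pics/front.png',np.hstack([cv2.resize(p['pixels'][160:260,180:280],(400,400)),cv2.resize(q['pixels'][130:230,340:440],(400,400))])[...,::-1])"
```

```text
time: 9.9
tool_pos: [578.6, -111.8, 15.1]
tcp_rot: [179.9, -35.1, 10.1]
ft_force: [-0.3, 0.1, 0.4]
finger_gap: 85.5
grip_force: 0.0
mid
t 9.9 J [-30.6  -8.4 130.4  38.9  36.4  21.9] tcp [ 578.6 -111.8   15.1] [179.9 -35.1  10.1] F [-0.3  0.1  0.4] gap 85.5
row [0.0541, 0.0014, 0.0231, 0.0014, 0.3475, 0.0013] dist 59 deg 20
[[223.0, 229.0], [249.0, 229.0]] [[238.0, 221.0], [234.0, 238.0]]
[[406.0, 182.0], [379.0, 183.0]] [[393.0, 196.0], [392.0, 169.0]]
```

View pics/front.png

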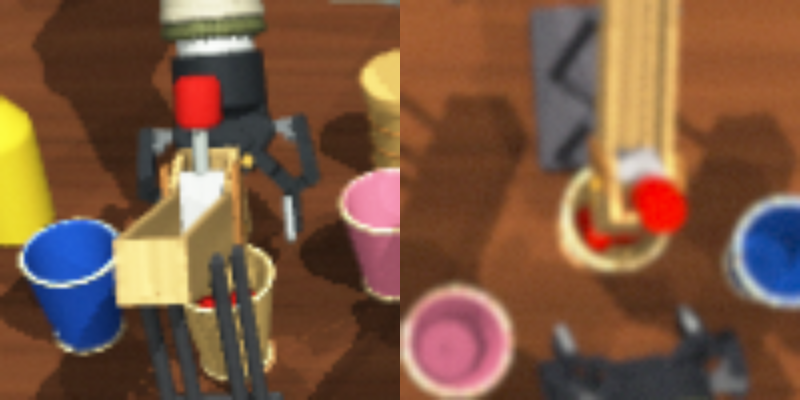

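Red balls show in the bamboo cup, whose rim in top spans about (380–406, to row 197), as predicted. The fingertips at top (381,213) and (412,209) straddle it, so I go in.

```bash
python3 -m jog '[0.027,0.001,0.012,0,0.174,0,0.054,0.001,0.023,0.001,0.347,0.001,0.054,0.001,0.023,0.001,0.347,0.001,0.054,0.001,0.023,0.001,0.347,0.001]'; python3 g.py grasp
```

```text
time: 10.5
tool_pos: [633.0, -102.0, 23.4]
tcp_rot: [-179.7, -54.8, 9.7]
ft_force: [-0.1, -0.0, 0.1]
finger_gap: 85.4
grip_force: 0.0
grasp
t 10.5 J [-34.9   0.6 134.7  90.7  35.3 -30.5] tcp [ 633.  -102.    23.4] [-179.7  -54.8    9.7] F [-0.1 -0.   0.1] gap 85.4
row [0.0442, 0.0029, 0.0313, 0.0004, 0.2995, -0.0032] dist 54 deg 17
```

```bash
python3 -m jog '[0.015,0.001,0.01,0,0.1,0,0.03,0.002,0.021,0,0.2,-0.002,0.044,0.003,0.031,0,0.3,-0.003,0.044,0.003,0.031,0,0.3,-0.003,0.044,0.003,0.031,0,0.3,-0.003,0.044,0.003,0.031,0,0.3,-0.003]'; python3 g.py grasp; python3 -c "
from h import *
p=r.snapshot('scene');q=r.snapshot('top')
cv2.imwrite('pics/g1.png',np.hstack([cv2.resize(p['pixels'][160:260,180:280],(400,400)),cv2.resize(q['pixels'][130:230,340:440],(400,400))])[...,::-1])"
```

```text
time: 11.25
tool_pos: [683.9, -96.0, 42.5]
tcp_rot: [179.8, -71.9, 10.3]
ft_force: [0.2, -0.2, 0.5]
finger_gap: 85.4
grip_force: 0.0
grasp
t 11.25 J [-35.4  18.  130.5 120.9  52.3 -62. ] tcp [683.9 -96.   42.5] [179.8 -71.9  10.3] F [ 0.2 -0.2  0.5] gap 85.4
row [-0.0009, 0.0002, 0.0002, -0.0011, 0.0014, 0.0015] dist 1 deg 0
```

View pics/g1.png

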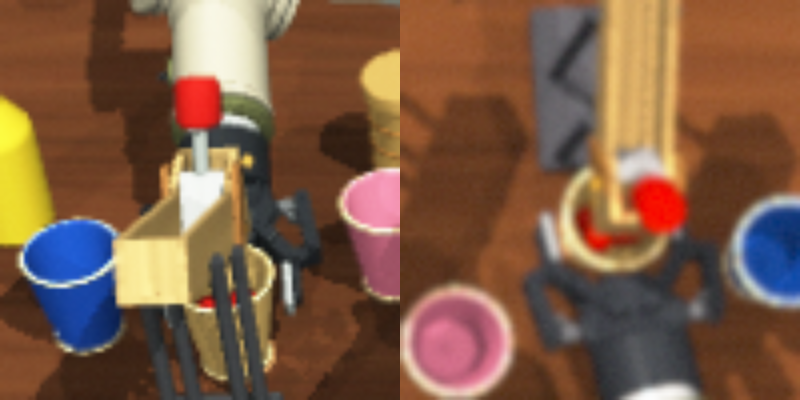

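The pads straddle the cup with the palm short of the rim (top about (393,197)), so I close and lift. The balls are still visible in the cup.

```bash
python3 -m jog '[0,0,0.002,0,0,0,0,0,0.002,0,0,0,0,0,0.002,0,0,0,0,0,0.002,0,0,0,0,0,0.002,0,0,0]' -1 45; python3 g.py lift out1
```

```text
time: 11.98
tool_pos: [686.1, -95.6, 41.9]
tcp_rot: [-180.0, -72.0, 10.1]
ft_force: [-3.8, -1.3, 8.1]
finger_gap: 70.7
grip_force: 48.3
lift
t 11.97 J [-35.2  18.5 130.2 121.3  52.3 -62.2] tcp [686.1 -95.6  41.9] [-180.   -72.    10.1] F [-3.8 -1.3  8.1] gap 70.7
row [0.0047, 0.0002, -0.004, -0.0012, -0.0007, 0.0003] dist 6 deg 0
out1
t 11.97 J [-35.2  18.5 130.2 121.3  52.3 -62.2] tcp [686.1 -95.6  41.9] [-180.   -72.    10.1] F [-3.8 -1.3  8.1] gap 70.7
row [-0.0093, -0.0164, -0.0568, 0.2976, -0.0007, -0.0967] dist 60 deg 18
```

```bash
python3 -m jog '[0.004,0,-0.0015,0,0,0,0.008,0,-0.003,0,0,0,0.008,0,-0.003,0,0,0,0.008,0,-0.003,0,0,0]'; python3 g.py out1
python3 - <<'E'
from h import *
for n in('scene','top'):
    p=r.snapshot(n);W=cloud(p).reshape(-1,3);c=p['pixels'].reshape(-1,3).astype(float)
    m=(c[:,0]>130)&(c[:,1]<80)&(c[:,2]<80)&(np.abs(W-[637,-104,50])<[60,50,60]).all(1);k=W[m];print(n,len(k),k.min(0).round(),k.max(0).round())
E
```

```text
time: 12.48
tool_pos: [684.6, -95.2, 48.3]
tcp_rot: [-179.8, -71.8, 9.9]
ft_force: [-0.3, -0.1, -2.0]
finger_gap: 70.4
grip_force: 50.7
out1
t 12.47 J [-35.3  16.8 130.9 120.4  51.6 -60.9] tcp [684.6 -95.2  48.3] [-179.8  -71.8    9.9] F [-0.3 -0.1 -2. ] gap 70.4
row [-0.0152, -0.0158, -0.0534, 0.2972, 0.0026, -0.0982] dist 58 deg 18
scene 8 [ 618. -124.   62.] [640. -87.  71.]
top 79 [ 612. -115.   -4.] [686. -54.  74.]
```

```bash
python3 -m jog '[-0.004,-0.004,-0.013,0.074,0,-0.024,-0.008,-0.008,-0.027,0.149,0,-0.049,-0.012,-0.012,-0.041,0.223,0,-0.074,-0.015,-0.016,-0.053,0.297,0,-0.098,-0.015,-0.016,-0.053,0.297,0,-0.098]'; python3 g.py out2
```

```text
time: 13.2
tool_pos: [628.2, -91.0, 50.9]
tcp_rot: [179.9, -71.9, 28.0]
ft_force: [0.5, -0.3, -1.7]
finger_gap: 70.3
grip_force: 51.0
out2
t 13.2 J [-49.2  20.7 124.5  89.8  67.9 -53.2] tcp [628.2 -91.   50.9] [179.9 -71.9  28. ] F [ 0.5 -0.3 -1.7] gap 70.3
row [-0.0024, -0.0327, -0.0513, 0.2846, 0.0021, -0.0921] dist 61 deg 17
```

```bash
python3 -m jog '[-0.001,-0.008,-0.013,0.071,0,-0.023,-0.001,-0.016,-0.026,0.142,0,-0.046,-0.002,-0.024,-0.039,0.213,0,-0.069,-0.002,-0.033,-0.051,0.285,0.002,-0.092,-0.002,-0.033,-0.051,0.285,0.002,-0.092]'; python3 g.py up
```

```text
time: 13.82
tool_pos: [570.0, -83.6, 64.9]
tcp_rot: [180.0, -72.0, 45.1]
ft_force: [0.8, -0.1, -2.6]
finger_gap: 70.5
grip_force: 51.2
up
t 13.82 J [-55.2  25.  115.5  70.8  82.5 -50.8] tcp [570.  -83.6  64.9] [180.  -72.   45.1] F [ 0.8 -0.1 -2.6] gap 70.5
row [0.132, -0.0077, -0.0454, 0.1655, -0.0003, -0.0536] dist 140 deg 10
```

```bash
python3 -m jog '[0.015,-0.001,-0.005,0.03,0,-0.01,0.045,-0.003,-0.015,0.06,0,-0.02,0.075,-0.005,-0.025,0.1,0,-0.03,0.105,-0.007,-0.036,0.13,0,-0.045,0.132,-0.008,-0.045,0.165,0,-0.054,0.132,-0.008,-0.045,0.165,0,-0.054]'; python3 g.py swing
```

```text
time: 14.58
tool_pos: [563.4, -79.4, 207.1]
tcp_rot: [179.1, -72.0, 56.0]
ft_force: [-1.0, -0.7, -1.8]
finger_gap: 70.5
grip_force: 51.1
swing
t 14.57 J [-53.6  13.1 109.3  64.8  95.2 -36.8] tcp [563.4 -79.4 207.1] [179.1 -72.   56. ] F [-1.  -0.7 -1.8] gap 70.5
row [0.0951, -0.2562, 0.1993, 0.4144, 0.0016, -0.1297] dist 338 deg 25
```

```bash
python3 -m jog '[0.004,-0.01,0.008,0.017,0,-0.005,0.01,-0.026,0.02,0.041,0,-0.013,0.018,-0.05,0.038,0.08,0,-0.025,0.028,-0.077,0.06,0.124,0,-0.039,0.038,-0.102,0.08,0.165,0,-0.052,0.047,-0.126,0.098,0.203,0,-0.064,0.054,-0.145,0.113,0.235,0,-0.073,0.058,-0.155,0.12,0.25,0,-0.078]'; python3 g.py swing
```

```text
time: 15.58
tool_pos: [509.0, 120.6, 222.1]
tcp_rot: [-179.1, -72.1, 69.4]
ft_force: [0.6, -0.7, -1.8]
finger_gap: 70.4
grip_force: 51.1
swing
t 15.57 J [-37.8   1.1 120.6  65.2  95.2 -35.5] tcp [509.  120.6 222.1] [-179.1  -72.1   69.4] F [ 0.6 -0.7 -1.8] gap 70.4
row [0.0449, -0.0716, 0.0994, 0.1594, -0.0017, -0.057] dist 130 deg 10
```

```bash
sed -i "s/^for k/W['pour0']=([408,339,178],ori(92,72));W['pour1']=([408,339,175],ori(92,72)*R.from_euler('z',145,degrees=True))\nfor k/" g.py; python3 g.py pour0; python3 -c "
from plan import *
s=r.sense();R0=R.from_euler('xyz',s['tcp_rot'],degrees=True);g0=s['tool_pos']-R0.apply([0,0,50])
q=run([('now',g0,R0,50),('pour0',[408,339,178],ori(92,72),50),('p1',[408,339,175],ori(92,72)*R.from_euler('z',145,degrees=True),50)],s['joint_pos'],10)"
```

```text
pour0
t 15.57 J [-37.8   1.1 120.6  65.2  95.2 -35.5] tcp [509.  120.6 222.1] [-179.1  -72.1   69.4] F [ 0.6 -0.7 -1.8] gap 70.4
row [0.0088, -0.186, 0.2239, 0.3587, -0.0023, -0.1216] dist 291 deg 22
now [-38.   1. 121.  65.  95. -36.] err 0.0
pour0 [ -5.   5. 125.  71.  84. -40.] err 0.0 maxstep 4.0 deg 22.0 dist 283.0
p1 [ -5.   5. 125.  72.  84. 105.] err 0.0 maxstep 14.0 deg 145.0 dist 3.0
```

```bash
python3 -m jog '[0,-0.01,0.012,0.02,0,-0.006,0.001,-0.035,0.042,0.065,0,-0.022,0.003,-0.067,0.081,0.13,0,-0.043,0.005,-0.1,0.12,0.193,-0.001,-0.065,0.006,-0.13,0.157,0.251,-0.001,-0.085,0.007,-0.156,0.188,0.3,-0.002,-0.102,0.008,-0.175,0.211,0.338,-0.002,-0.115,0.009,-0.186,0.224,0.359,-0.002,-0.122]'; python3 -m jog '[0,0,0,0,0,0,0,0,0,0,0,0]'; python3 g.py pour0
```

```text
time: 16.58
tool_pos: [407.4, 385.8, 161.8]
tcp_rot: [180.0, -72.0, 92.0]
ft_force: [-1.0, 0.3, -1.4]
finger_gap: 70.5
grip_force: 51.1
time: 16.82
tool_pos: [408.9, 384.1, 162.5]
tcp_rot: [179.8, -72.0, 92.0]
ft_force: [-0.5, -0.5, -1.5]
finger_gap: 70.2
grip_force: 51.2
pour0
t 16.82 J [ -5.7   4.9 124.9  71.4  84.1 -40. ] tcp [408.9 384.1 162.5] [179.8 -72.   92. ] F [-0.5 -0.5 -1.5] gap 70.2
row [0.0008, -0.0025, 0.0024, 0.0038, 0.0008, -0.0001] dist 4 deg 0
```

```bash
python3 -m jog '[0,0,0,0,0,0.12,0,0,0,0,0,0.28,0,0,0,0,0,0.46,0,0,0,0,0,0.64,0,0,0,0,0,0.82,0,0,0,0,0,1.0,0,0,0,0,0,1.15,0,0,0,0,0,1.3]'; python3 -m jog '[0,0,0,0,0,0.12,0,0,0,0,0,0.28,0,0,0,0,0,0.45,0,0,0,0,0,0.63,0,0,0,0,0,0.81,0,0,0,0,0,0.98,0,0,0,0,0,1.13,0,0,0,0,0,1.23]'; python3 -m jog '[0,0,0,0,0,0,0,0,0,0,0,0,0,0,0,0,0,0,0,0,0,0,0,0]'
python3 - <<'E'
from h import *
s=r.sense();print(s['joint_pos'].round(),s['ft_force'],s['finger_gap'])
for n in('scene','top'):
    p=r.snapshot(n);W=cloud(p).reshape(-1,3);c=p['pixels'].reshape(-1,3).astype(float);im=p['pixels']
    m=(c[:,0]>110)&(c[:,1]<75)&(c[:,2]<75);mm=m&(np.abs(W-[433,327,60])<[110,110,150]).all(1)
    k=W[mm];print(n,mm.sum(),k.min(0).round() if len(k) else 0,k.max(0).round() if len(k) else 0)
    for t in("red1_center",): print([(round(d['score'],2),np.round(d['bbox']).tolist()) for d in r.look_for(p,t)])
    x=proj(p,[433,327,80]).round().astype(int);print(x);save(p,n+'_pour.png')
a=cv2.imread('pics/scene_pour.png')[150:250,320:440];b=cv2.imread('pics/top_pour.png')[200:300,200:320]
cv2.imwrite('pics/pour.png',np.hstack([cv2.resize(a,(400,400)),cv2.resize(b,(400,400))]))
E
```

```text
time: 17.82
tool_pos: [409.7, 383.6, 162.8]
tcp_rot: [-108.7, -14.6, 6.5]
ft_force: [0.5, 0.0, -1.4]
finger_gap: 70.7
grip_force: 51.2
time: 18.82
tool_pos: [409.7, 383.6, 162.9]
tcp_rot: [-119.6, 51.2, -22.2]
ft_force: [-0.4, 0.3, -1.7]
finger_gap: 70.1
grip_force: 51.1
time: 19.32
tool_pos: [408.9, 384.4, 162.7]
tcp_rot: [-119.5, 51.0, -21.9]
ft_force: [0.1, -0.5, -0.8]
finger_gap: 70.2
grip_force: 51.1
[ -6.   5. 125.  71.  84. 105.] [ 0.05865941 -0.46234841 -0.76341342] 70.16207365637815
scene 170 [355. 258.  -6.] [540. 437.  88.]
[(0.42, [225.0, 181.0, 237.0, 216.0])]
[371 193]
top 371 [323. 218.  -8.] [543. 437. 202.]
[]
[247 250]
```

View pics/pour.png

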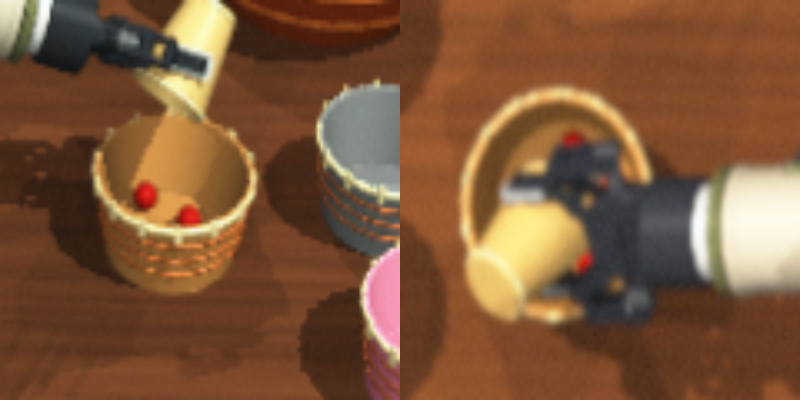

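The cup is upside down over the tan basket and red balls show in it, in scene at about (363,199) and (376,204). Now I rotate back and return, counting the balls on the way.

```bash
python3 -m jog '[0,0,0,0,0,-0.12,0,0,0,0,0,-0.28,0,0,0,0,0,-0.45,0,0,0,0,0,-0.63,0,0,0,0,0,-0.81,0,0,0,0,0,-0.98,0,0,0,0,0,-1.13,0,0,0,0,0,-1.23]'; python3 -m jog '[0,0,0,0,0,-0.15,0,0,0,0,0,-0.33,0,0,0,0,0,-0.51,0,0,0,0,0,-0.69,0,0,0,0,0,-0.87,0,0,0,0,0,-1.05,0,0,0,0,0,-1.2,0,0,0,0,0,-1.3]'; sed -i "s/^for k/W['b1']=([500,100,250],ori(72,72))\nfor k/" g.py; python3 g.py b1
```

```text
time: 20.52
tool_pos: [408.8, 384.5, 162.6]
tcp_rot: [-108.7, -15.0, 6.8]
ft_force: [1.0, -0.0, -1.2]
finger_gap: 70.4
grip_force: 51.2
time: 21.52
tool_pos: [408.8, 384.5, 162.6]
tcp_rot: [179.0, -72.0, 92.8]
ft_force: [0.4, 0.4, -1.2]
finger_gap: 70.3
grip_force: 51.2
b1
t 21.52 J [ -5.6   4.9 124.9  71.4  84.1 -40.3] tcp [408.8 384.5 162.6] [179.  -72.   92.8] F [ 0.4  0.4 -1.2] gap 70.3
row [-0.0072, 0.0983, -0.2528, -0.3286, -0.0002, 0.1124] dist 271 deg 20
```

```bash
python3 -m jog '[0.01,0.003,-0.015,-0.01,0,0.003,0.005,0.016,-0.045,-0.055,0,0.02,0,0.032,-0.087,-0.11,0,0.038,0,0.052,-0.135,-0.175,0,0.06,-0.003,0.07,-0.18,-0.235,0,0.08,-0.005,0.085,-0.218,-0.285,0,0.097,-0.007,0.095,-0.243,-0.317,0,0.108,-0.007,0.098,-0.253,-0.329,0,0.112]'; python3 g.py up
python3 - <<'E'
from h import *
from scipy import ndimage
for n in('scene','top'):
    p=r.snapshot(n);W=cloud(p);c=p['pixels'].astype(float)
    m=(c[...,0]>110)&(c[...,1]<75)&(c[...,2]<75)&(np.abs(W-[433,327,60])<[100,100,90]).all(-1)
    l,k=ndimage.label(m);print(n,[(int((l==i).sum()),W[l==i].mean(0).round().tolist()) for i in range(1,k+1)])
    m=(c[...,0]>110)&(c[...,1]<75)&(c[...,2]<75)&(W[...,2]>-20)
    l,k=ndimage.label(m);print(' all',[(int((l==i).sum()),W[l==i].mean(0).round().tolist()) for i in range(1,k+1) if (l==i).sum()>8])
    for d in r.outline_of(p,'basket')[:4]:
        w=W[d['region']];w=w[w[:,2]>78][:,:2];print(' basket',d['score'],((w.min(0)+w.max(0))/2).round(1))
E
```

```text
time: 22.52
tool_pos: [515.1, 143.7, 234.9]
tcp_rot: [-179.6, -71.9, 71.4]
ft_force: [-0.3, 0.6, -1.6]
finger_gap: 70.6
grip_force: 51.3
up
t 22.52 J [-34.6   0.  120.   66.2  94.5 -33.4] tcp [515.1 143.7 234.9] [-179.6  -71.9   71.4] F [-0.3  0.6 -1.6] gap 70.6
row [-0.0898, 0.1153, -0.1784, -0.2796, 0.0015, 0.0885] dist 231 deg 17
scene [(33, [394.0, 305.0, 26.0]), (2, [384.0, 290.0, 12.0]), (1, [457.0, 254.0, 63.0]), (1, [377.0, 423.0, 2.0]), (1, [464.0, 258.0, 65.0]), (25, [426.0, 348.0, 28.0]), (1, [388.0, 418.0, 1.0]), (1, [457.0, 258.0, 46.0]), (1, [478.0, 264.0, 63.0]), (1, [401.0, 413.0, 3.0]), (2, [480.0, 269.0, 60.0]), (14, [416.0, 421.0, 2.0]), (14, [486.0, 276.0, 51.0]), (1, [476.0, 265.0, 48.0]), (3, [420.0, 408.0, -0.0]), (2, [499.0, 285.0, 63.0]), (1, [506.0, 370.0, 66.0]), (1, [507.0, 303.0, 62.0]), (1, [434.0, 403.0, 2.0]), (9, [482.0, 276.0, 27.0]), (5, [496.0, 288.0, 46.0]), (2, [510.0, 325.0, 60.0]), (1, [442.0, 426.0, 4.0]), (1, [512.0, 317.0, 48.0]), (1, [450.0, 395.0, -4.0]), (1, [496.0, 289.0, 30.0]), (1, [492.0, 296.0, 22.0]), (1, [472.0, 388.0, 6.0]), (1, [
[... 5811 characters left out ...]
7.0, 2.0]), (34, [119.0, -598.0, 2.0]), (10, [118.0, -564.0, 2.0]), (27, [115.0, -641.0, 2.0]), (36, [87.0, -438.0, 2.0]), (11, [116.0, -622.0, 2.0]), (13, [113.0, 427.0, 31.0]), (411, [85.0, 394.0, 169.0]), (14, [86.0, 355.0, -1.0]), (9, [90.0, -583.0, 2.0]), (98, [79.0, -535.0, 2.0]), (93, [109.0, 629.0, 208.0]), (56, [45.0, 374.0, 49.0]), (346, [72.0, 432.0, 209.0]), (45, [57.0, -459.0, 1.0]), (107, [51.0, -534.0, 2.0]), (23, [44.0, 313.0, -1.0]), (61, [21.0, -425.0, 1.0]), (13, [95.0, 651.0, 206.0]), (40, [33.0, -472.0, 1.0]), (113, [83.0, 601.0, 243.0]), (9, [4.0, 288.0, -1.0]), (66, [66.0, 495.0, 252.0]), (15, [60.0, 462.0, 240.0])]
 basket 0.62 [603.5 577.3]
 basket 0.57 [380.5 566.3]
```

Five balls' worth of red shows in the basket (39 + 41 + about 3×45 px), and the basket hasn't moved. Returning the cup.

```bash
python3 -m jog '[-0.005,0.006,-0.009,-0.014,0,0.004,-0.014,0.018,-0.028,-0.044,0,0.014,-0.029,0.037,-0.057,-0.09,0,0.028,-0.045,0.058,-0.09,-0.14,0,0.044,-0.061,0.078,-0.121,-0.19,0,0.06,-0.076,0.097,-0.151,-0.237,0,0.075,-0.086,0.111,-0.171,-0.268,0.001,0.085,-0.09,0.115,-0.178,-0.28,0.001,0.088]'; python3 g.py out2
```

```text
time: 23.72
tool_pos: [562.6, -79.1, 203.4]
tcp_rot: [-179.9, -72.0, 54.9]
ft_force: [-1.0, 0.4, -0.3]
finger_gap: 70.2
grip_force: 51.3
out2
t 23.73 J [-53.7  13.4 109.4  64.7  95.1 -36.9] tcp [562.6 -79.1 203.4] [-179.9  -72.    54.9] F [-1.   0.4 -0.3] gap 70.2
row [-0.1324, 0.009, 0.0417, -0.1664, 0.0003, 0.0536] dist 139 deg 10
```

```bash
python3 -m jog '[-0.02,0.001,0.006,-0.025,0,0.008,-0.05,0.003,0.016,-0.063,0,0.02,-0.08,0.005,0.025,-0.1,0,0.032,-0.11,0.007,0.035,-0.138,0,0.045,-0.132,0.009,0.042,-0.166,0,0.054,-0.132,0.009,0.042,-0.166,0,0.054]'; python3 g.py out1
```

```text
time: 24.48
tool_pos: [567.5, -80.8, 62.7]
tcp_rot: [-178.9, -72.0, 44.1]
ft_force: [0.5, 0.6, -1.4]
finger_gap: 70.7
grip_force: 51.2
out1
t 24.48 J [-55.2  25.1 115.7  70.6  82.5 -50.8] tcp [567.5 -80.8  62.7] [-178.9  -72.    44.1] F [ 0.5  0.6 -1.4] gap 70.7
row [-0.0001, 0.0484, 0.038, -0.2867, 0.0012, 0.0867] dist 62 deg 17
```

```bash
sed -i "s/^for k/W['lift2']=(D(4,0.3,64.5),ori(10,72));W['place']=(D(4,0.3,56.5),ori(10,72))\nfor k/" g.py; python3 -m jog '[0,0.01,0.008,-0.06,0,0.018,0,0.022,0.018,-0.13,0,0.04,0,0.036,0.028,-0.21,0,0.063,0,0.048,0.038,-0.287,0,0.087,0,0.048,0.038,-0.287,0,0.087,0,0.048,0.038,-0.287,0,0.087]'; python3 g.py lift2
```

```text
time: 25.22
tool_pos: [628.8, -92.0, 54.2]
tcp_rot: [178.7, -72.0, 29.3]
ft_force: [-0.2, -0.3, -2.0]
finger_gap: 70.3
grip_force: 51.2
lift2
t 25.23 J [-49.3  20.5 124.4  89.7  68.1 -53.2] tcp [628.8 -92.   54.2] [178.7 -72.   29.3] F [-0.2 -0.3 -2. ] gap 70.3
row [0.0098, 0.0301, 0.0479, -0.2976, -0.0019, 0.1039] dist 57 deg 18
```

```bash
python3 -m jog '[0.002,0.007,0.012,-0.074,0,0.026,0.005,0.015,0.024,-0.149,0,0.052,0.007,0.023,0.036,-0.223,-0.001,0.078,0.01,0.03,0.048,-0.298,-0.002,0.104,0.01,0.03,0.048,-0.298,-0.002,0.104,0.01,0.03,0.048,-0.298,-0.002,0.104]'; python3 g.py place
```

```text
time: 25.98
tool_pos: [686.1, -96.2, 48.9]
tcp_rot: [-180.0, -72.0, 9.9]
ft_force: [0.7, -0.4, -1.3]
finger_gap: 70.3
grip_force: 51.3
place
t 25.98 J [-35.2  17.  130.7 120.8  51.7 -61.1] tcp [686.1 -96.2  48.9] [-180.   -72.     9.9] F [ 0.7 -0.4 -1.3] gap 70.3
row [-0.0075, -0.0004, 0.0022, 0.0008, 0.0, -0.0004] dist 8 deg 0
```

```bash
python3 -m jog '[-0.003,0,0.001,0,0,0,-0.005,0,0.0016,0,0,0,-0.0065,0,0.002,0,0,0,-0.007,0,0.0022,0,0,0,-0.007,0,0.0022,0,0,0]'; python3 g.py place
```

```text
time: 26.6
tool_pos: [686.3, -96.5, 41.7]
tcp_rot: [-179.9, -72.0, 9.7]
ft_force: [-1.2, -1.9, 3.2]
finger_gap: 70.8
grip_force: 51.0
place
t 26.6 J [-35.1  18.4 130.3 121.7  52.2 -62.3] tcp [686.3 -96.5  41.7] [-179.9  -72.     9.7] F [-1.2 -1.9  3.2] gap 70.8
row [-0.0007, -0.0008, -0.0001, 0.003, -0.0003, -0.0014] dist 1 deg 0
```

Touching the table (3 N). Opening.

```bash
python3 -m jog '[0,0,0,0,0,0,0,0,0,0,0,0,0,0,0,0,0,0,0,0,0,0,0,0]' 1; python3 g.py mid
python3 - <<'E'
from h import *
p=r.snapshot('top');W=cloud(p);m=(np.abs(W-D(2,0,90))<[60,60,6]).all(-1);q=W[m]
print(len(q),q.min(0).round(),q.max(0).round())
E
```

```text
time: 27.1
tool_pos: [685.7, -95.9, 40.8]
tcp_rot: [-179.8, -71.9, 9.6]
ft_force: [0.0, 0.4, 0.1]
finger_gap: 85.5
grip_force: 0.0
mid
t 27.1 J [-35.1  18.5 130.3 121.7  52.1 -62.3] tcp [685.7 -95.9  40.8] [-179.8  -71.9    9.6] F [0.  0.4 0.1] gap 85.5
row [-0.0286, -0.0015, -0.044, 0.0021, -0.2956, -0.0023] dist 52 deg 17
204 [ 578. -164.   84.] [687. -46.  96.]
```

```bash
python3 -m jog '[-0.007,0,-0.012,0,-0.074,0,-0.014,-0.001,-0.023,0.001,-0.148,-0.001,-0.022,-0.001,-0.034,0.001,-0.222,-0.001,-0.029,-0.001,-0.044,0.002,-0.296,-0.002,-0.029,-0.001,-0.044,0.002,-0.296,-0.002]'; python3 g.py front
```

```text
time: 27.78
tool_pos: [636.6, -104.2, 28.9]
tcp_rot: [179.7, -55.1, 10.2]
ft_force: [0.1, -0.6, 0.5]
finger_gap: 85.4
grip_force: 0.0
front
t 27.77 J [-35.    0.3 134.4  90.2  35.4 -30.1] tcp [ 636.6 -104.2   28.9] [179.7 -55.1  10.2] F [ 0.1 -0.6  0.5] gap 85.4
row [-0.0455, -0.0032, -0.0393, 0.0017, -0.3514, 0.0022] dist 60 deg 20
```

```bash
python3 -m jog '[-0.015,-0.001,-0.013,0,-0.117,0,-0.03,-0.002,-0.026,0.001,-0.234,0.001,-0.045,-0.003,-0.039,0.001,-0.351,0.002,-0.045,-0.003,-0.039,0.001,-0.351,0.002,-0.045,-0.003,-0.039,0.001,-0.351,0.002]'; python3 g.py high
```

```text
time: 28.4
tool_pos: [578.5, -109.7, 12.5]
tcp_rot: [-179.7, -34.9, 9.9]
ft_force: [1.0, 0.4, -0.4]
finger_gap: 85.4
grip_force: 0.0
high
t 28.4 J [-30.5  -8.  130.3  39.1  36.4  21.8] tcp [ 578.5 -109.7   12.5] [-179.7  -34.9    9.9] F [ 1.   0.4 -0.4] gap 85.4
row [0.0141, -0.0027, -0.1051, -0.0039, -0.0863, -0.0009] dist 106 deg 5
```

```bash
python3 -m jog '[0.005,-0.001,-0.04,0,-0.03,0,0.014,-0.003,-0.105,0,-0.086,0,0.014,-0.003,-0.105,0,-0.086,0,0,0,-0.18,0,-0.086,0,0,0,-0.18,0,-0.086,0,0,0,-0.18,0,-0.086,0]'
python3 - <<'E'
from h import *
from scipy.optimize import least_squares
s=r.sense();print(s['time'],s['tool_pos'].round())
for n in('scene','top'):
    p=r.snapshot(n);W=cloud(p);c=p['pixels'].astype(float)
    def circ(c0,R0,z,nm):
        w=W[(np.hypot(W[...,0]-c0[0],W[...,1]-c0[1])<R0+15)&(np.abs(W[...,2]-z)<5)][:,:2];w=w[np.hypot(*(w-c0).T)>R0-18]
        f=least_squares(lambda v:np.hypot(*(w-v).T)-R0,c0,loss='soft_l1',f_scale=2);print(n,nm,len(w),f.x.round(1))
    circ([636,-105],38,89,'cup');circ([433,327],80,83,'basket');circ([608,-235],38,89,'blue');circ([539,13],38,89,'pink')
    for nm,c0,t in(('bottle',[469,-321],168),('canister',[384,16],104)):
        w=W[(np.hypot(W[...,0]-c0[0],W[...,1]-c0[1])<70)&(np.abs(W[...,2]-t)<6)];print(n,nm,len(w),np.median(w,0).round())
    m=(c[...,0]>150)&(c[...,1]<90)&(c[...,2]<90);k=W[m&(np.abs(W-[621,-105,260])<60).all(-1)];print('knob',k.mean(0).round(1))
    m=(c[...,0]>130)&(c[...,1]<75)&(c[...,2]<75);k=W[m&(np.abs(W-[636,-105,50])<[36,36,45]).all(-1)];print('red in cup area',len(k),k.mean(0).round() if len(k) else '')
    k=W[m&(np.abs(W-[433,327,25])<[70,70,25]).all(-1)&(W[...,2]>14)];print('red in basket',len(k))
    for d in r.look_for(p,'cup')[:4]: print('cupdet',round(d['score'],2),np.round(d['bbox']))
E
```

```text
time: 29.15
tool_pos: [477.2, -128.5, 160.3]
tcp_rot: [-179.8, -30.1, 9.9]
ft_force: [0.1, -0.1, -1.0]
finger_gap: 85.4
grip_force: 0.0
29.15 [ 477. -128.  160.]
scene cup 53 [ 637.4 -107.6]
scene basket 314 [434.9 328.6]
scene blue 118 [ 610.6 -233.5]
scene pink 123 [540.5  14.3]
scene bottle 56 [ 476. -334.  170.]
scene canister 269 [391.  15. 104.]
knob [ 630.4 -103.2  256. ]
red in cup area 0 
red in basket 61
cupdet 0.62 [188. 215. 210. 250.]
cupdet 0.56 [264. 200. 291. 238.]
top cup 64 [ 635.9 -109.4]
top basket 406 [431.7 326.9]
top blue 119 [ 607.7 -235.3]
top pink 129 [538.   11.9]
top bottle 84 [ 471. -336.  170.]
top canister 558 [387.  13. 105.]
knob [ 617.3 -105.3  262.3]
red in cup area 0 
red in basket 204
cupdet 0.85 [337. 200. 370. 229.]
cupdet 0.84 [380. 173. 402. 195.]
cupdet 0.62 [421. 181. 452. 206.]
```

```bash
python3 -c "
from bench import r
print(r.hand_in())"
```

```text
the job is handed in; nothing more can be done
None
```

The job is handed in at about 29 s. The five red balls are in the woven basket (counted by red area in the image), the red knob is home, and the empty cup stands upright under the red spout, within about 2 mm of where it started. The basket, canister and look-alike cups showed no shift beyond camera noise; the pale dispenser and the pliers weren't re-measured, nor was the bottle's position compared with its start.

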